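# Set out the stamping place in the records room

## Task

Set out the stamping place around the pile of index cards and the grey card-index box, which both stay where they are: lay the ink pad in line with the pile, end to end with it, on the side away from the card-index box, with a gap of about 2.5 cm between pad and pile, and stand the rubber stamp upright on the middle of the pad. Put the stapler on its base midway between the pile and the box, in line with them and with its length parallel to the pile's short sides, and set the brass paperweight upright on the middle of the pile. Leave the pen pot, the hole punch and the tape dispenser where they are, and let go of everything.

Things in the scene. Friction and masses are not known exactly. Their poses are not given: they have to be found in the camera images.
- cards: Pile of small white index cards on the cabinet top, fixed: 74 mm along its x (short side), 105 mm along its y (long side), 12 mm high. Origin: centre of its underside; x points roughly away from the robot (yaw within 0.1 rad), y roughly to the robot's left, z up. It may stand left or right of the card-index box.
- cardbox: Grey card-index box full of upright cards, fixed: 80 mm along its x, 115 mm along its y, walls 65 mm high, card tabs up to 78 mm. Origin: centre of its underside; axes nearly parallel to those of the pile of cards. It stands beside the pile, on the pile's -y or +y side, with a free gap of 115 to 130 mm between their facing sides.
- inkpad: Flat steel ink-pad tin with a dark blue felt top, loose: 60 mm along its x, 90 mm along its y (long side), 16 mm high (steel rim 14 mm high, the felt 2 mm higher, 50 by 80 mm). 0.12 kg. Origin: centre of its underside, z up. Grip it across the 60 mm. At its place its y is parallel to the pile's y.
- stamp: Wooden rubber stamp, loose, standing: base block 28 mm along its x, 50 mm along its y, 14 mm high; above it a thin stem and a round handle 28 mm in diameter from 42 to 74 mm height. 0.07 kg. Origin: centre of its underside, z up.
- stapler: Small black stapler standing on its base, loose: 95 mm along its x (length), 30 mm wide along its y with flat parallel sides, 46 mm high. 0.14 kg. Origin: centre of its underside, z up. Grip it across the 30 mm. At its place its x is parallel to the pile's x, either way round.
- weight: Brass paperweight, loose, standing: disc 50 mm in diameter and 14 mm high, with a round grip knob 22 mm in diameter from 19 to 45 mm height. 0.25 kg. Origin: centre of its underside, z up.
- penpot: Bystander: black round pen pot, 72 mm in diameter, 90 mm high, pens up to 140 mm. Origin: centre of its underside. Leave it.
- punch: Bystander: two-hole paper punch, steel and black, 100 by 115 by 65 mm high. Origin: centre of its underside. Leave it.
- tape: Bystander: grey desk tape dispenser with a clear roll, 55 mm along its x, 130 mm along its y, 75 mm high. Origin: centre of its underside. Leave it.
Things that resemble listed ones, but are neither listed nor needed, are in the scene too. What is shaped like the stapler but green or turquoise is not meant.

How it is judged:
By the outcome, as a careful person would: the job done as asked, in the order asked, and still so for the second after the job is handed in, with the robot touching nothing.
It also fails if it takes over 99 s, if anything falls off the work surface, if the arm or the gripper's body presses on something with over 40 N, if the wrist force passes 120 N, or if a joint passes its speed limit or range.

## Robot

A 6-joint arm with a two-finger parallel gripper is mounted at the origin on the work surface. World frame = base frame: x ahead of the robot, y to its left, z up, the work surface at z = 0. Lengths are in m, angles in rad, forces in N, time in s.
With the tool pointing down it reaches from about 0.25 to 0.725 m from the base axis. Payload 4 kg.
Tool frame: the origin (TCP) lies between the finger pads; the fingertips stand 11 mm ahead of it and the grasp point (between the pads) lies 8 mm behind it; z points along the fingers, y is the direction in which the jaws open and shut (so a half turn about z gives the same grasp; the last joint's range is limited). The gripper opens to 85 mm and grips with 20 to 120 N. Pads are 22 mm wide; open, the fingers measure 114 mm over their backs; the gripper's body (76 mm by 85 mm) begins 54 mm behind the grasp point. The pads swing forward as they close: fully open they stand 13 mm farther back than shut.
Start: joints at [0, 0.241, 0.005, 1.335, 0, 1.571], TCP at [0.5, -0, 0.242] pointing down, gripper open.
Joint ranges: [-2.72, 2.72], [-1.05, 1.87], [-1.09, 1.28], [-1.99, 2.15], [-1.42, 1.44], [-3.14, 3.14]. Speed limits (rad/s): [2.79, 2.79, 3.14, 3.14, 3.14, 3.14].

## Interface

Orientations are given as a unit quaternion [x, y, z, w].
In Python, from bench import ctrl gives the robot as it stands.
- The arm moves only by the shell command python3 -m jog 'ROWS' [FORCE]. ROWS is JSON, a list of rows, each an object with "translation": the shift along the tool's x, y, z in mm, a list of three; "turn": the turn about the tool's z in rad; "claw": the finger opening in mm, from 0 to 85.4. A call has 1 to 10 rows; each row shifts and turns the pose as measured when the row begins, along the tool's axes as they then stand; what a row does not reach is not made up. A row lasts 1/10 s, in which the tool goes at most 50 mm and 8.59 degrees, less where a joint would pass 70% of its speed; a pose out of reach is approached as far as the arm can. A call is refused whole if a number of a shift passes 50 or a number of a turn 0.15, either way. A call with a gripper value outside its range is refused whole. The fingers move at their own pace and stop on an object; FORCE is the grip in N (left out, the last holds). Time passes only in rows, so rows that do not move let the fingers close. It gives the time, the measured TCP pose, the force and the opening at its end, in the units of the state.
- ctrl.get_obs(): the state, without advancing time (a new reading comes with each control period).
- ctrl.camera(name): name is "scene" or "side" or "wrist"; returns a dict with "image" (480x640x3 uint8, red, green, blue), "K" (3x3 intrinsics, pixels), "rvec" (rotation vector, rad) and "tvec" (3), from world to camera coordinates, as OpenCV has them; the wrist camera has in their place "hand_eye" (4x4, takes a point from camera to tool coordinates, whose origin is the TCP and whose axes are the flange's). Camera axes: x right, y down, z forward; pixel columns grow to the right and rows downward; lengths in m; the calibration is good to about 2 mm. A picture is of the moment at which its call begins: read the wrist's pose just before it. There is no depth.
- ctrl.sign_off(): hands the job in, once; it reports no verdict.
The state is a dict: "time_s": time; "joint_pos": joint angles; "qd": joint speeds; "tau": joint torques, N m; "eef_pos": TCP position; "orientation": TCP orientation; "ft_force": force on the tool from outside, world axes, zero at the start; "moment": the same for the moment, N m; "finger_gap": finger opening in m.
Only numpy, scipy, OpenCV 4.12 (cv2) and the standard library are available. Lean on these libraries where they do the work, as an engineer would, in place of code of your own. Each camera call takes 0.05 s, during which the arm holds its last target.

## Working session

There is one attempt and no reset: what is moved stays moved. The work goes in short steps, Python scripts to look and compute and a shell command to move; the robot and the scene stay as the last step left them, time stands still between calls to the robot, and variables do not carry over. Pictures are saved under pics/ and viewed, and the job is handed in when it is done.

```bash
ls; mkdir -p pics
python3 - <<'E'
from bench import ctrl
import cv2
print(ctrl.get_obs())
for n in ["scene","side","wrist"]:
    c=ctrl.camera(n); cv2.imwrite(f"pics/{n}0.png",c["image"][:,:,::-1])
    print(n,{k:v for k,v in c.items() if k!="image"})
E
```

```text
pics
{'time_s': 0.0, 'joint_pos': array([-5.28966396e-06,  2.41374533e-01,  3.73027307e-03,  1.33521382e+00,
        9.11903064e-07,  1.57083164e+00]), 'qd': array([-3.42487717e-04, -1.68969851e-03, -2.91380500e-04,  8.39344312e-04,
       -6.37899861e-04,  7.07943025e-06]), 'tau': array([ 5.50268451e-04, -3.72315860e+01,  2.52406776e+01,  1.67737965e-02,
        2.29149265e-05,  1.14679995e-05]), 'eef_pos': array([ 4.99387997e-01, -2.37486304e-06,  2.41434452e-01]), 'orientation': array([ 0.70712076,  0.70709205, -0.00072863, -0.00072925]), 'ft_force': array([-0.93226778,  0.66238085,  0.04197781]), 'moment': array([ 0.01057914, -0.03189265,  0.00969284]), 'finger_gap': 0.0853772044806039}
scene {'K': array([[540.7616693 ,   0.        , 325.89857412],
       [  0.        , 540.7616693 , 237.85155694],
       [  0.        ,   0.        ,   1.        ]]), 'rvec': array([ 1.72772107,  2.09687685, -0.59519439]), 'tvec': array([ 0.07826339, -0.41908231,  1.57319561])}
side {'K': array([[473.40874004,   0.        , 314.44934551],
       [  0.        , 473.40874004, 238.78208929],
       [  0.        ,   0.        ,   1.        ]]), 'rvec': array([ 0.70891962, -2.64052662,  1.05766975]), 'tvec': array([0.47485302, 0.20220281, 0.89613665])}
wrist {'K': array([[356.28577742,   0.        , 318.12568126],
       [  0.        , 356.28577742, 237.91528814],
       [  0.        ,   0.        ,   1.        ]]), 'hand_eye': array([[ 1.31466307e-03, -9.56155025e-01, -2.92858054e-01,
         7.34018138e-02],
       [ 9.99999107e-01,  1.32764533e-03,  1.54433656e-04,
         1.40089484e-03],
       [ 2.41149111e-04, -2.92857995e-01,  9.56155916e-01,
        -1.31402549e-01],
       [ 0.00000000e+00,  0.00000000e+00,  0.00000000e+00,
         1.00000000e+00]])}
```

View pics/scene0.png

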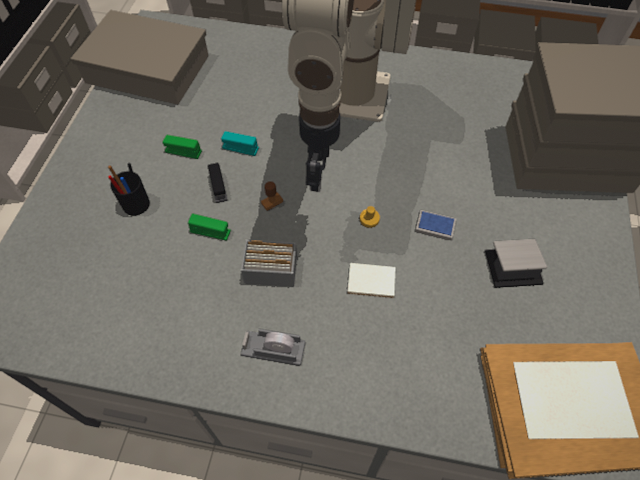

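View pics/side0.png

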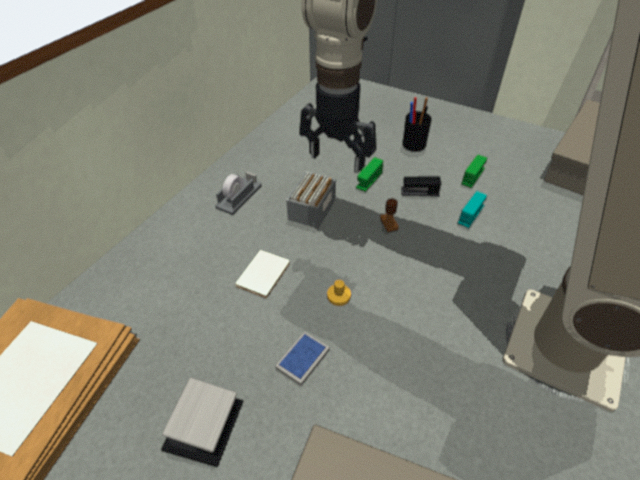

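View pics/wrist0.png

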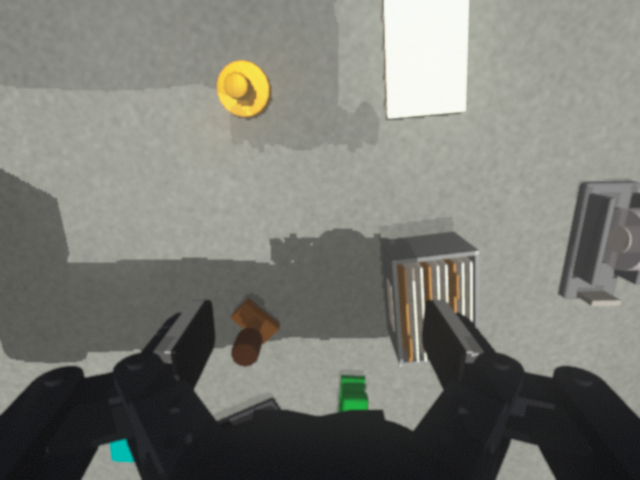

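The scene view shows, left to right: the black stapler (217,182), stamp (271,196), card box (270,262), weight (370,217), cards (372,280) and ink pad (436,224). The pile is on the box's +y side, so the pad goes further to +y.

Four things are stapler-shaped: black (217,182), green (181,147) and (208,226), turquoise (239,143). Only the black one fits the description. Next I'll take a crop and measure.

```bash
cat > h.py <<'E'
import numpy as np, cv2
from scipy.spatial.transform import Rotation as R
from bench import ctrl
def grab(name):
    o=ctrl.get_obs(); c=ctrl.camera(name); K=c["K"]
    if name=="wrist":
        T=np.eye(4); T[:3,:3]=R.from_quat(o["orientation"]).as_matrix(); T[:3,3]=o["eef_pos"]
        W=T@c["hand_eye"]; Rc,p=W[:3,:3],W[:3,3]
    else:
        A=R.from_rotvec(c["rvec"]).as_matrix(); Rc=A.T; p=-A.T@c["tvec"]
    return c["image"],K,Rc,p,o
def ray(px,K,Rc,p,z):
    px=np.atleast_2d(np.asarray(px,float)); d=np.c_[(px-[K[0,2],K[1,2]])/[K[0,0],K[1,1]],np.ones(len(px))]@Rc.T
    return p+d*((z-p[2])/d[:,2])[:,None]
def proj(X,K,Rc,p):
    q=(np.atleast_2d(X)-p)@Rc; return q[:,:2]/q[:,2:]*[K[0,0],K[1,1]]+[K[0,2],K[1,2]]
def blobs(mask,amin=60):
    m=cv2.morphologyEx(mask.astype(np.uint8)*255,cv2.MORPH_OPEN,np.ones((3,3),np.uint8))
    cs,_=cv2.findContours(m,cv2.RETR_EXTERNAL,cv2.CHAIN_APPROX_NONE)
    return [c[:,0,:] for c in sorted(cs,key=cv2.contourArea,reverse=True) if cv2.contourArea(c)>amin]
def rect(c,cam,z):
    w=ray(c,*cam[1:4],z)[:,:2]; (cx,cy),(a,b),t=cv2.minAreaRect((w*1000).astype(np.float32))
    if a<b: a,b,t=b,a,t+90   # t = direction of long side, deg from world x
    t=(t+90)%180-90
    return round(cx,1),round(cy,1),round(a,1),round(b,1),round(t,1)
def hsv(im): return [x.astype(int) for x in cv2.split(cv2.cvtColor(im,cv2.COLOR_RGB2HSV))]
def save(im,n): cv2.imwrite(f"pics/{n}.png",im[:,:,::-1])
E
python3 - <<'E'
from h import *
for n in ["scene","side"]:
    cam=grab(n); H,S,V=hsv(cam[0])
    M={"white cards":((S<40)&(V>200),.012),"blue pad felt":((H>105)&(H<130)&(S>110)&(V>60),.016),"brass":((H>15)&(H<28)&(S>180)&(V>120),.007),"black":((V<45),.02),"stamp":((H<15)&(S>120)&(V<150),.007)}
    for k,(m,z) in M.items():
        for c in blobs(m,25)[:12]:
            u=c.mean(0); r=rect(c,cam,z)
            if max(r[2:4])<200 and 100<r[0]<900: print(n,k,u.round(0),r)
    if n=="scene":
        save(cv2.resize(cam[0][120:300,150:350],None,fx=4,fy=3.3,interpolation=cv2.INTER_CUBIC)[:600],"crop1")
E
```

```text
scene white cards [371. 279.] (595.9, 141.0, 102.7, 72.5, -85.1)
scene blue pad felt [436. 223.] (417.1, 273.0, 76.1, 46.6, 84.8)
scene blue pad felt [125. 184.] (451.5, -513.2, 54.4, 8.8, 41.6)
scene brass [369. 218.] (428.7, 110.7, 45.3, 39.3, 89.7)
scene brass [370. 210.] (402.1, 109.4, 15.4, 15.2, -78.8)
scene black [510. 272.] (508.8, 459.4, 118.6, 94.7, -78.8)
scene black [317. 140.] (209.2, -63.6, 151.8, 113.9, 6.4)
scene black [129. 192.] (478.1, -488.1, 145.1, 72.7, 38.0)
scene black [217. 181.] (399.2, -286.1, 115.5, 28.3, 26.1)
scene black [313. 176.] (340.7, -46.3, 80.0, 42.2, 6.0)
scene black [320. 116.] (129.1, -73.0, 103.3, 53.2, -78.6)
scene stamp [271. 196.] (407.8, -148.7, 78.6, 51.3, 36.3)
scene stamp [117. 184.] (452.0, -537.4, 66.0, 20.0, 38.3)
side white cards [263. 272.] (597.4, 140.6, 105.7, 74.3, -85.1)
side white cards [229. 179.] (853.2, -75.3, 35.0, 16.8, -70.8)
side blue pad felt [302. 356.] (416.1, 273.8, 74.8, 45.9, 84.7)
side brass [341. 296.] (419.1, 112.0, 35.9, 28.7, 50.2)
side black [207. 440.] (489.6, 466.8, 109.5, 96.1, -74.5)
side black [422. 185.] (404.9, -288.9, 88.8, 69.5, 23.0)
side black [353.  74.] (827.2, -724.2, 122.1, 40.6, -67.4)
side stamp [390. 206.] (443.7, -190.0, 49.0, 19.8, -65.6)
```

View pics/crop1.png

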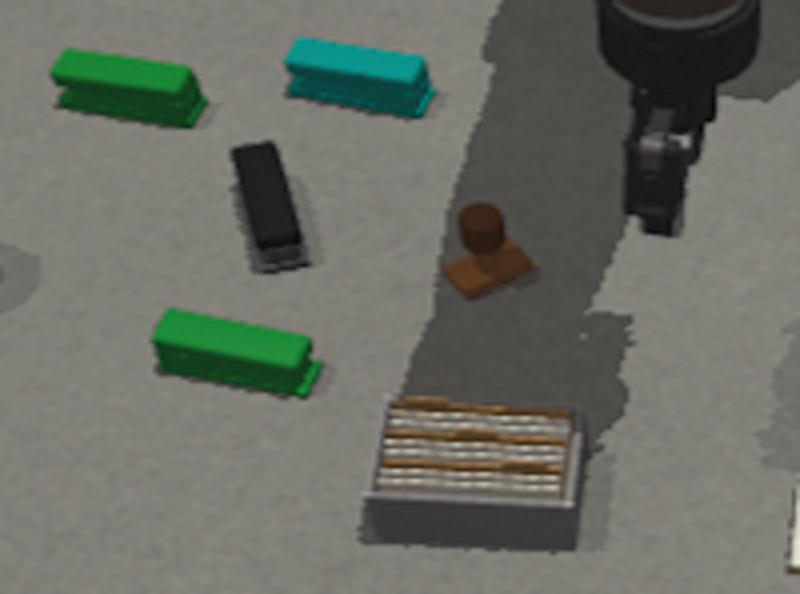

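The crop confirms the black stapler at crop (268,205), i.e. scene (217,182), clear of the green and turquoise ones. The pile measures 105.7 x 74 mm with yaw +4.9°, and both views agree. I'll take a closer wrist look at the pad.

```bash
cat >> h.py <<'E'
def todo(x,y,z,yaw=None):
    """remaining shift (tool axes, mm) and turn (rad) to target; yaw=world angle (deg) of jaw axis mod 180"""
    o=ctrl.get_obs(); M=R.from_quat(o["orientation"]).as_matrix()
    d=M.T@(np.array([x,y,z])/1000-o["eef_pos"])*1000
    a=np.degrees(np.arctan2(M[1,1],M[0,1])); t=0 if yaw is None else -np.radians((yaw-a+90)%180-90)
    print("t",round(o["time_s"],2),"pos",(o["eef_pos"]*1000).round(1),"jaw",round(a,2),"gap",round(o["finger_gap"]*1000,1),"tilt",np.degrees(np.arccos(-M[2,2])).round(2),"F",o["ft_force"].round(1))
    print("TODO tool shift",d.round(1),"turn",round(t,3), "j",o["joint_pos"].round(2))
E
python3 -m jog '[{"translation":[40,-16,0],"turn":0.0,"claw":85},{"translation":[40,-16,0],"turn":0,"claw":85},{"translation":[40,-16,0],"turn":0,"claw":85},{"translation":[40,-16,0],"turn":0,"claw":85},{"translation":[40,-16,0],"turn":0,"claw":85},{"translation":[0,0,0],"turn":0,"claw":85}]' 60
python3 - <<'E'
from h import *
todo(416,273,80,-5.25)
cam=grab("wrist"); save(cam[0],"w1"); H,S,V=hsv(cam[0])
for k,m,z in [("blue",(H>105)&(H<130)&(S>110)&(V>40),.016),("cards",(S<40)&(V>190),.012),("brass",(H>15)&(H<28)&(S>180)&(V>100),.014)]:
    for c in blobs(m,200)[:3]: print(k,c.mean(0).round(),c.min(0),c.max(0),rect(c,cam,z))
E
```

```text
time_s: 0.85
eef_pos: [0.4186, 0.2053, 0.2406]
orientation: [0.709, 0.705, -0.0, -0.0]
ft_force: [1.5, -0.7, 0.0]
finger_gap: 0.085
t 0.85 pos [418.6 205.3 240.6] jaw -0.39 gap 85.0 tilt 0.06 F [ 1.5 -0.7  0. ]
TODO tool shift [ 67.6  -2.9 160.7] turn 0.085 j [ 0.46  0.18 -0.08  1.31  0.    2.03]
blue [317. 136.] [290  94] [344 178] (418.6, 271.1, 76.1, 46.5, 84.6)
cards [486. 260.] [450 213] [523 309] (599.6, 138.9, 106.6, 75.2, -84.9)
cards [ 19. 313.] [  0 304] [ 34 325] (80.8, 84.2, 40.2, 22.4, -26.6)
```

View pics/w1.png

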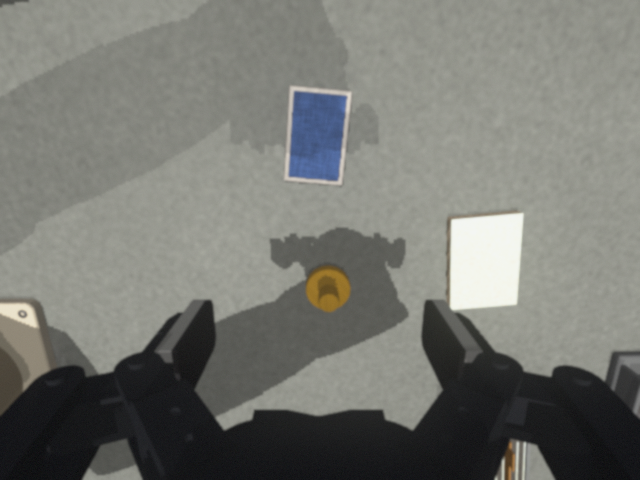

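The pad is at wrist pixel (317,136), the cards at (486,260) and the weight at (328,290). The wrist and fixed cameras differ by 2 to 3 mm, which is within calibration. Going to the pad.

```bash
python3 -m jog '[{"translation":[34,-1,35],"turn":0.04,"claw":85},{"translation":[33,-1,35],"turn":0.045,"claw":85},{"translation":[0,0,45],"turn":0,"claw":85},{"translation":[0,0,45],"turn":0,"claw":85},{"translation":[0,0,0],"turn":0,"claw":85}]'
python3 - <<'E'
from h import *
todo(417.5,272.2,15,-5.25)
cam=grab("wrist"); save(cam[0],"w2")
E
```

```text
time_s: 1.4
eef_pos: [0.4252, 0.2702, 0.0791]
orientation: [0.742, 0.67, 0.004, 0.003]
ft_force: [-1.6, -0.6, 0.1]
finger_gap: 0.085
t 1.4 pos [425.2 270.2  79.1] jaw -5.85 gap 85.0 tilt 0.54 F [-1.6 -0.6  0.1]
TODO tool shift [ 1.  -8.4 64.1] turn -0.011 j [ 0.57  0.38 -0.26  0.92 -0.    2.24]
```

View pics/w2.png

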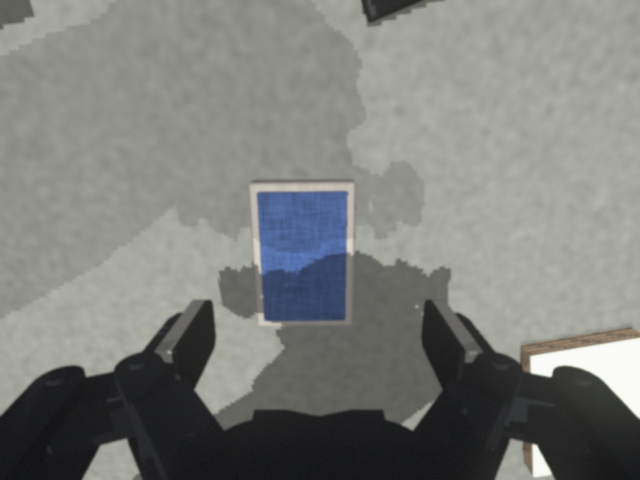

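The pad is between the jaws and straight, about 8 mm to the left in the picture (centre about (304,253)). I'll shift by -8 and go down in steps.

```bash
python3 -m jog '[{"translation":[1,-8,10],"turn":-0.011,"claw":85},{"translation":[0,0,25],"turn":0,"claw":85},{"translation":[0,0,20],"turn":0,"claw":85},{"translation":[0,0,0],"turn":0,"claw":85}]'
python3 - <<'E'
from h import *
todo(417.5,272.2,15,-5.25)
E
```

```text
time_s: 1.85
eef_pos: [0.4265, 0.2751, 0.0343]
orientation: [0.74, 0.673, 0.014, 0.005]
ft_force: [-1.1, -0.0, -0.9]
finger_gap: 0.0847
t 1.85 pos [426.5 275.1  34.3] jaw -5.42 gap 84.7 tilt 1.68 F [-1.1 -0.  -0.9]
TODO tool shift [-4.  -9.1 19. ] turn -0.003 j [ 0.58  0.43 -0.32  0.79 -0.    2.24]
```

```bash
python3 -m jog '[{"translation":[-4,-9,0],"turn":0,"claw":85}]'; python3 -m jog '[{"translation":[0,0,0],"turn":0,"claw":85}]'
python3 - <<'E'
from h import *
todo(417.5,272.2,15,-5.25)
o=ctrl.get_obs(); print(R.from_quat(o["orientation"]).as_matrix()[:,2].round(4), o["qd"].round(3))
E
```

```text
time_s: 1.95
eef_pos: [0.4193, 0.273, 0.0361]
orientation: [0.74, 0.673, 0.016, 0.005]
ft_force: [-0.1, -0.7, 0.8]
finger_gap: 0.085
time_s: 2.05
eef_pos: [0.4183, 0.2725, 0.0374]
orientation: [0.74, 0.673, 0.016, 0.005]
ft_force: [-0.7, -0.4, -0.5]
finger_gap: 0.0854
t 2.05 pos [418.3 272.5  37.4] jaw -5.47 gap 85.4 tilt 1.96 F [-0.7 -0.4 -0.5]
TODO tool shift [-0.8 -1.5 22.4] turn -0.004 j [ 0.58  0.41 -0.35  0.78 -0.    2.25]
[ 0.0308  0.0148 -0.9994] [-0.009 -0.02   0.058 -0.006 -0.005 -0.001]
```

```bash
python3 -m jog '[{"translation":[0,-1,6],"turn":0,"claw":85},{"translation":[0,0,6],"turn":0,"claw":85},{"translation":[0,0,6],"turn":0,"claw":85},{"translation":[0,0,5],"turn":0,"claw":85},{"translation":[0,0,0],"turn":0,"claw":85}]'
python3 - <<'E'
from h import *
todo(417.5,272.2,15,-5.25)
E
```

```text
time_s: 2.55
eef_pos: [0.4202, 0.2745, 0.0163]
orientation: [0.74, 0.673, 0.02, 0.005]
ft_force: [0.1, -0.5, -0.2]
finger_gap: 0.085
t 2.55 pos [420.2 274.5  16.3] jaw -5.45 gap 85.0 tilt 2.38 F [ 0.1 -0.5 -0.2]
TODO tool shift [-2.6 -2.5  1.1] turn -0.004 j [ 0.58  0.44 -0.37  0.72 -0.    2.25]
```

```bash
for i in 1 2 3; do python3 -m jog '[{"translation":[0,0,0],"turn":0,"claw":85}]' >/dev/null; python3 -c "
from h import *
todo(417.5,272.2,15,-5.25)"; done; python3 -m jog '[{"translation":[0,0,-40],"turn":0,"claw":85}]' >/dev/null; python3 -c "
from h import *
todo(417.5,272.2,15,-5.25)"; python3 -m jog '[{"translation":[0,0,0],"turn":0,"claw":85}]' >/dev/null; python3 -c "
from h import *
todo(417.5,272.2,15,-5.25)"
```

```text
t 2.65 pos [420.  274.4  15.9] jaw -5.45 gap 84.8 tilt 2.34 F [ 0.2  0.3 -0.1]
TODO tool shift [-2.4 -2.3  0.7] turn -0.004 j [ 0.58  0.44 -0.37  0.72 -0.    2.25]
t 2.75 pos [419.9 274.3  15.6] jaw -5.45 gap 85.1 tilt 2.31 F [ 0.4 -1.1 -0.5]
TODO tool shift [-2.4 -2.2  0.5] turn -0.004 j [ 0.58  0.44 -0.37  0.72 -0.    2.25]
t 2.85 pos [420.  274.4  15.6] jaw -5.46 gap 84.9 tilt 2.31 F [-0.8  0.2  0.2]
TODO tool shift [-2.4 -2.3  0.5] turn -0.004 j [ 0.58  0.44 -0.37  0.72 -0.    2.25]
t 2.95 pos [414.9 271.2  51.4] jaw -5.45 gap 85.2 tilt 1.67 F [-0.9  0.   0.2]
TODO tool shift [ 0.7  1.6 36.5] turn -0.003 j [ 0.58  0.39 -0.34  0.82 -0.    2.25]
t 3.05 pos [418.3 273.4  55.7] jaw -5.46 gap 85.1 tilt 2.19 F [1.5 0.2 0.2]
TODO tool shift [-2.1 -2.  40.7] turn -0.004 j [ 0.58  0.38 -0.33  0.82 -0.    2.25]
```

Tilt builds up when rows are re-based in mid-motion. I'll run it backwards with continuous upward rows to square the tool, then descend in row-and-settle pairs.

```bash
python3 -m jog '[{"translation":[0,0,-25],"turn":0,"claw":85},{"translation":[0,0,-25],"turn":0,"claw":85},{"translation":[0,0,-25],"turn":0,"claw":85},{"translation":[0,0,-25],"turn":0,"claw":85},{"translation":[0,0,0],"turn":0,"claw":85},{"translation":[0,0,0],"turn":0,"claw":85}]' >/dev/null; python3 -c "
from h import *
todo(417.5,272.2,15,-5.25)"
```

```text
t 3.65 pos [414.5 271.5 159.4] jaw -5.46 gap 85.1 tilt 2.24 F [ 0.4 -0.2 -0.2]
TODO tool shift [ -2.   -1.9 144.4] turn -0.004 j [ 0.58  0.26 -0.2   1.08 -0.    2.25]
```

```bash
cat > t.sh <<'E'
python3 -c "
from h import *
todo(417.5,272.2,15,-5.25)
M=R.from_quat(ctrl.get_obs()['orientation']).as_matrix(); print('tool z',M[:,2].round(4))"
E
python3 -m jog '[{"translation":[0,0,40],"turn":0,"claw":85}]' >/dev/null; sh t.sh;python3 -m jog '[{"translation":[0,0,0],"turn":0,"claw":85}]' >/dev/null; sh t.sh
python3 -m jog '[{"translation":[0,0,-40],"turn":0,"claw":85},{"translation":[0,0,-40],"turn":0,"claw":85}]' >/dev/null; sh t.sh;python3 -m jog '[{"translation":[0,0,0],"turn":0,"claw":85}]' >/dev/null; sh t.sh
```

```text
t 3.75 pos [419.9 274.8 123.4] jaw -5.47 gap 85.2 tilt 2.95 F [ 0.7  0.4 -0.3]
TODO tool shift [ -5.9  -6.8 108.1] turn -0.004 j [ 0.58  0.29 -0.25  0.97 -0.    2.25]
tool z [ 0.0453  0.0242 -0.9987]
t 3.85 pos [416.  272.2 118. ] jaw -5.46 gap 85.1 tilt 2.29 F [-0.6 -1.8 -1.4]
TODO tool shift [ -2.   -1.9 103. ] turn -0.004 j [ 0.58  0.3  -0.26  0.97 -0.    2.25]
tool z [ 0.0357  0.0179 -0.9992]
t 4.05 pos [408.4 267.7 192.5] jaw -5.45 gap 85.2 tilt 1.24 F [0.4 0.5 0.1]
TODO tool shift [  3.7   5.1 177.7] turn -0.003 j [ 0.58  0.23 -0.14  1.18 -0.    2.25]
tool z [ 0.0202  0.0077 -0.9998]
t 4.15 pos [410.8 269.2 197.6] jaw -5.45 gap 85.0 tilt 1.71 F [ 0.7 -0.   0.6]
TODO tool shift [  0.9   1.7 182.8] turn -0.004 j [ 0.58  0.23 -0.13  1.18 -0.    2.25]
tool z [ 0.0271  0.0123 -0.9996]
```

```bash
python3 -m jog '[{"translation":[0,0,-45],"turn":0,"claw":85},{"translation":[0,0,40],"turn":0,"claw":85},{"translation":[0,0,0],"turn":0,"claw":85},{"translation":[0,0,-45],"turn":0,"claw":85},{"translation":[0,0,40],"turn":0,"claw":85},{"translation":[0,0,0],"turn":0,"claw":85},{"translation":[0,0,0],"turn":0,"claw":85}]' >/dev/null; sh t.sh
```

```text
t 4.85 pos [408.2 267.6 213.1] jaw -5.45 gap 84.8 tilt 1.4 F [0.3 1.3 0.5]
TODO tool shift [  3.2   4.6 198.3] turn -0.003 j [ 0.58  0.21 -0.11  1.23 -0.    2.25]
tool z [ 0.0226  0.0093 -0.9997]
```

```bash
python3 -m jog '[{"translation":[0,0,45],"turn":0,"claw":85},{"translation":[0,0,0],"turn":0,"claw":85},{"translation":[0,0,45],"turn":0,"claw":85},{"translation":[0,0,0],"turn":0,"claw":85},{"translation":[0,0,45],"turn":0,"claw":85},{"translation":[0,0,0],"turn":0,"claw":85}]' >/dev/null; sh t.sh
python3 -m jog '[{"translation":[0,0,-48],"turn":0,"claw":85},{"translation":[0,0,-48],"turn":0,"claw":85},{"translation":[0,0,-48],"turn":0,"claw":85},{"translation":[0,0,0],"turn":0,"claw":85},{"translation":[0,0,0],"turn":0,"claw":85}]' >/dev/null; sh t.sh
```

```text
t 5.45 pos [428.  279.9  96.1] jaw -5.5 gap 84.9 tilt 3.42 F [-0.7 -0.7 -0.2]
TODO tool shift [-11.4 -13.7  80.2] turn -0.004 j [ 0.58  0.34 -0.27  0.9  -0.    2.25]
tool z [ 0.0522  0.0288 -0.9982]
t 5.95 pos [429.1 281.5 268.5] jaw -5.57 gap 85.3 tilt 5.45 F [-0.1 -0.5 -1.3]
TODO tool shift [-24.5 -30.1 251. ] turn -0.006 j [ 0.58  0.18 -0.    1.29 -0.    2.25]
tool z [ 0.0818  0.0483 -0.9955]
```

```bash
cat > q.sh <<'E'
python3 -c "
from h import *
o=ctrl.get_obs();M=R.from_quat(o['orientation']).as_matrix(); print('t',round(o['time_s'],2),(o['eef_pos']*1000).round(1),'zdir',np.degrees(M[:2,2]).round(2),'qd',o['qd'][1:4].round(3))"
E
python3 -m jog '[{"translation":[0,0,40],"turn":0,"claw":85}]' >/dev/null; sh q.sh
python3 -m jog '[{"translation":[0,0,0],"turn":0,"claw":85}]' >/dev/null; sh q.sh
python3 -m jog '[{"translation":[0,0,0],"turn":0,"claw":85}]' >/dev/null; sh q.sh
python3 -m jog '[{"translation":[0,0,20],"turn":0,"claw":85}]' >/dev/null; sh q.sh
python3 -m jog '[{"translation":[0,0,0],"turn":0,"claw":85}]' >/dev/null; sh q.sh
python3 -m jog '[{"translation":[0,0,0],"turn":0,"claw":85}]' >/dev/null; sh q.sh
```

```text
t 6.05 [437.3 286.7 238.4] zdir [5.64 3.4 ] qd [ 0.264 -0.779 -1.019]
t 6.15 [434.9 285.1 235.6] zdir [5.29 3.17] qd [-0.1    0.207  0.082]
t 6.25 [435.7 285.6 238.1] zdir [5.44 3.26] qd [ 0.015 -0.042  0.015]
t 6.35 [439.3 287.9 222.2] zdir [5.75 3.47] qd [ 0.158 -0.334 -0.499]
t 6.45 [438.5 287.4 221.4] zdir [5.59 3.36] qd [-0.048  0.097  0.057]
t 6.55 [439.1 287.8 223.2] zdir [5.67 3.42] qd [ 0.006 -0.     0.016]
```

```bash
echo in; python3 -m jog '[{"translation":[-22,-33,0],"turn":0,"claw":85}]' >/dev/null; sh q.sh
python3 -m jog '[{"translation":[0,0,0],"turn":0,"claw":85},{"translation":[0,0,0],"turn":0,"claw":85}]' >/dev/null; sh q.sh
echo slow up;python3 -m jog '[{"translation":[0,0,-10],"turn":0,"claw":85},{"translation":[0,0,-10],"turn":0,"claw":85},{"translation":[0,0,-10],"turn":0,"claw":85},{"translation":[0,0,-10],"turn":0,"claw":85},{"translation":[0,0,0],"turn":0,"claw":85},{"translation":[0,0,0],"turn":0,"claw":85}]' >/dev/null; sh q.sh
echo out; python3 -m jog '[{"translation":[22,33,0],"turn":0,"claw":85}]' >/dev/null; sh q.sh
python3 -m jog '[{"translation":[0,0,0],"turn":0,"claw":85},{"translation":[0,0,0],"turn":0,"claw":85}]' >/dev/null; sh q.sh
echo up;python3 -m jog '[{"translation":[0,0,-40],"turn":0,"claw":85},{"translation":[0,0,0],"turn":0,"claw":85},{"translation":[0,0,0],"turn":0,"claw":85}]' >/dev/null; sh q.sh
```

```text
in
t 6.65 [407.8 271.3 220. ] zdir [5.9  3.56] qd [-0.817 -1.089 -0.231]
t 6.85 [402.9 268.3 219.9] zdir [5.57 3.35] qd [-0.031 -0.056  0.053]
slow up
t 7.45 [402.2 268.  268.6] zdir [6.03 3.66] qd [-0.009  0.025  0.008]
out
t 7.55 [433.  284.3 272.3] zdir [5.72 3.47] qd [0.825 1.163 0.217]
t 7.75 [435.8 285.8 270.4] zdir [5.68 3.43] qd [ 0.04   0.035 -0.036]
up
t 8.05 [430.1 282.3 308.5] zdir [5.4  3.25] qd [-0.038  0.057  0.015]
```

```bash
echo A; python3 -m jog '[{"translation":[-22,-33,0],"turn":0,"claw":85},{"translation":[22,33,0],"turn":0,"claw":85},{"translation":[-22,-33,0],"turn":0,"claw":85},{"translation":[22,33,0],"turn":0,"claw":85},{"translation":[0,0,0],"turn":0,"claw":85},{"translation":[0,0,0],"turn":0,"claw":85}]' >/dev/null; sh q.sh
echo B; python3 -m jog '[{"translation":[-22,-33,0],"turn":0,"claw":85},{"translation":[-22,-33,0],"turn":0,"claw":85},{"translation":[0,0,0],"turn":0,"claw":85},{"translation":[0,0,0],"turn":0,"claw":85}]' >/dev/null; sh q.sh
echo C; python3 -m jog '[{"translation":[22,33,0],"turn":0,"claw":85},{"translation":[22,33,0],"turn":0,"claw":85},{"translation":[0,0,0],"turn":0,"claw":85},{"translation":[0,0,0],"turn":0,"claw":85}]' >/dev/null; sh q.sh
```

```text
A
t 8.65 [407.3 266.7 269.7] zdir [0.54 0.06] qd [ 0.06   0.009 -0.077]
B
t 9.05 [336.9 229.  267.9] zdir [0.69 0.16] qd [-0.044 -0.033  0.018]
C
t 9.45 [411.7 269.6 272.1] zdir [1.18 0.49] qd [ 0.041  0.047 -0.025]
```

In/out shuffling without settling pulls the tilt back, so I have a way to trim it.

```bash
python3 -m jog '[{"translation":[-18,-27,0],"turn":0,"claw":85},{"translation":[18,27,0],"turn":0,"claw":85},{"translation":[0,0,0],"turn":0,"claw":85},{"translation":[0,0,0],"turn":0,"claw":85}]' >/dev/null; sh q.sh
python3 -m jog '[{"translation":[0,0,50],"turn":0,"claw":85},{"translation":[0,0,50],"turn":0,"claw":85},{"translation":[0,0,0],"turn":0,"claw":85},{"translation":[0,0,0],"turn":0,"claw":85}]' >/dev/null; sh q.sh
```

```text
t 9.85 [404.3 264.9 267.9] zdir [0.53 0.07] qd [ 0.012  0.024 -0.044]
t 10.25 [408.1 267.1 171.9] zdir [1.2  0.51] qd [ 0.014 -0.043 -0.003]
```

```bash
python3 -m jog '[{"translation":[0,0,48],"turn":0,"claw":85},{"translation":[0,0,48],"turn":0,"claw":85},{"translation":[0,0,0],"turn":0,"claw":85},{"translation":[-18,-27,0],"turn":0,"claw":85},{"translation":[18,27,0],"turn":0,"claw":85},{"translation":[-18,-27,0],"turn":0,"claw":85},{"translation":[18,27,0],"turn":0,"claw":85},{"translation":[0,0,0],"turn":0,"claw":85},{"translation":[0,0,0],"turn":0,"claw":85}]' >/dev/null; sh q.sh; sh t.sh
```

```text
t 11.15 [393.1 256.8  80.5] zdir [-0.83 -0.8 ] qd [-0.027  0.128 -0.039]
t 11.15 pos [393.1 256.8  80.5] jaw -5.37 gap 85.5 tilt 1.16 F [-0.5 -0.3 -1. ]
TODO tool shift [18.6 23.7 64.9] turn -0.002 j [ 0.58  0.34 -0.32  0.94 -0.    2.25]
tool z [-0.0145 -0.014  -0.9998]
```

```bash
python3 -m jog '[{"translation":[18,23,10],"turn":0,"claw":85},{"translation":[0,0,0],"turn":0,"claw":85},{"translation":[0,0,0],"turn":0,"claw":85},{"translation":[0,0,22],"turn":0,"claw":85},{"translation":[0,0,0],"turn":0,"claw":85},{"translation":[0,0,0],"turn":0,"claw":85}]' >/dev/null; sh t.sh
```

```text
t 11.75 pos [431.9 281.9  66.6] jaw -5.36 gap 84.8 tilt 0.93 F [-0.4  0.2  1.8]
TODO tool shift [-11.4 -14.2  51.3] turn -0.002 j [ 0.58  0.41 -0.25  0.9  -0.    2.24]
tool z [ 0.0153  0.0054 -0.9999]
```

```bash
python3 -m jog '[{"translation":[-10,-12,0],"turn":0,"claw":85},{"translation":[0,0,0],"turn":0,"claw":85}]' >/dev/null; sh t.sh
python3 -m jog '[{"translation":[0,0,30],"turn":0,"claw":85},{"translation":[0,0,0],"turn":0,"claw":85}]' >/dev/null; sh t.sh
```

```text
t 11.95 pos [420.3 273.9  69.6] jaw -5.36 gap 84.9 tilt 1.18 F [ 0.1 -0.1 -0.9]
TODO tool shift [-2.5 -3.6 54.5] turn -0.002 j [ 0.58  0.38 -0.29  0.88 -0.    2.24]
tool z [ 0.019   0.0079 -0.9998]
t 12.15 pos [423.5 275.9  42.7] jaw -5.36 gap 85.3 tilt 1.59 F [-0.9 -0.9 -0.5]
TODO tool shift [-4.7 -6.2 27.5] turn -0.002 j [ 0.58  0.41 -0.32  0.81 -0.    2.24]
tool z [ 0.025   0.0119 -0.9996]
```

```bash
python3 -m jog '[{"translation":[-18,-27,0],"turn":0,"claw":85},{"translation":[18,27,0],"turn":0,"claw":85},{"translation":[0,0,0],"turn":0,"claw":85},{"translation":[0,0,0],"turn":0,"claw":85}]' >/dev/null; sh t.sh
```

```text
t 12.55 pos [407.2 265.5  38.1] jaw -5.34 gap 84.6 tilt 0.28 F [ 0.3 -1.5 -1.1]
TODO tool shift [ 7.8  9.7 23.1] turn -0.002 j [ 0.58  0.41 -0.34  0.82 -0.    2.24]
tool z [-8.0e-04 -4.9e-03 -1.0e+00]
```

```bash
python3 -m jog '[{"translation":[7,9,22],"turn":0,"claw":85},{"translation":[0,0,0],"turn":0,"claw":85}]' >/dev/null; sh t.sh
```

```text
t 12.75 pos [420.7 274.1  19.4] jaw -5.34 gap 84.9 tilt 0.35 F [-1.2 -0.5  0.1]
TODO tool shift [-2.2 -3.1  4.3] turn -0.002 j [ 0.58  0.46 -0.33  0.78 -0.    2.24]
tool z [ 6.2e-03 -4.0e-04 -1.0e+00]
```

```bash
python3 -m jog '[{"translation":[-1.5,-2.5,5],"turn":0,"claw":85},{"translation":[0,0,0],"turn":0,"claw":85}]' >/dev/null; sh t.sh
python3 -m jog '[{"translation":[0,0,0],"turn":0,"claw":50},{"translation":[0,0,0],"turn":0,"claw":50},{"translation":[0,0,0],"turn":0,"claw":50},{"translation":[0,0,0],"turn":0,"claw":50}]' 40 >/dev/null; sh t.sh
python3 - <<'E'
from h import *
cam=grab("wrist"); save(cam[0],"w3")
E
```

```text
t 12.95 pos [420.1 274.2  16.7] jaw -5.34 gap 84.8 tilt 0.58 F [ 0.8 -0.  -0.3]
TODO tool shift [-2.2 -2.4  1.6] turn -0.002 j [ 0.58  0.46 -0.34  0.77 -0.    2.24]
tool z [ 0.0099  0.0022 -0.9999]
t 13.35 pos [420.3 274.8  19.4] jaw -5.33 gap 57.3 tilt 0.72 F [-0.8 -0.3 -1.8]
TODO tool shift [-2.8 -2.6  4.3] turn -0.001 j [ 0.58  0.45 -0.33  0.77 -0.    2.24]
tool z [ 0.0118  0.0043 -0.9999]
```

View pics/w3.png

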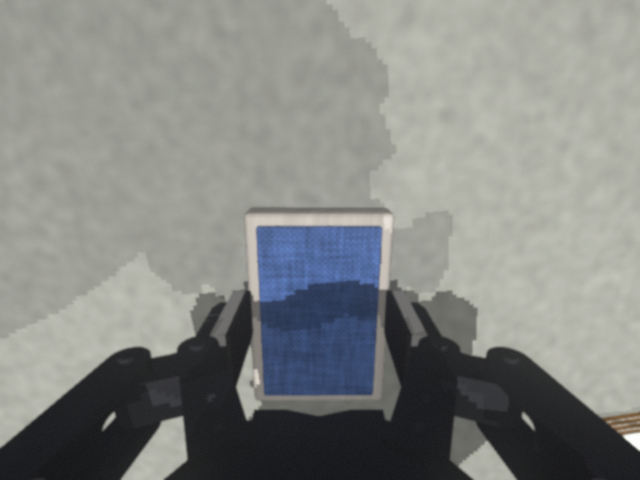

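The pad is between the fingers, spanning picture columns 248 to 392, with the grip roughly mid-length. I'll lift and check.

```bash
python3 -m jog '[{"translation":[0,0,0],"turn":0,"claw":50},{"translation":[0,0,0],"turn":0,"claw":50}]' 60 >/dev/null; sh t.sh
python3 -m jog '[{"translation":[0,0,-20],"turn":0,"claw":50},{"translation":[0,0,-20],"turn":0,"claw":50},{"translation":[0,0,0],"turn":0,"claw":50},{"translation":[0,0,0],"turn":0,"claw":50}]' 60 >/dev/null; sh t.sh
python3 - <<'E'
from h import *
cam=grab("wrist"); save(cam[0],"w4")
cam=grab("side"); save(cam[0][200:440,180:480].repeat(2,0).repeat(2,1),"s4")
E
```

```text
t 13.6 pos [420.3 274.8  19.4] jaw -5.33 gap 55.9 tilt 0.72 F [-0.4 -0.2 -0.5]
TODO tool shift [-2.8 -2.6  4.4] turn -0.001 j [ 0.58  0.45 -0.34  0.77 -0.    2.24]
tool z [ 0.0118  0.0044 -0.9999]
t 14.0 pos [418.9 273.7  58.4] jaw -5.34 gap 55.8 tilt 0.54 F [ 0.9  0.2 -0.8]
TODO tool shift [-1.8 -1.6 43.4] turn -0.001 j [ 0.58  0.4  -0.3   0.87 -0.    2.24]
tool z [ 0.0091  0.0021 -1.    ]
```

View pics/w4.png

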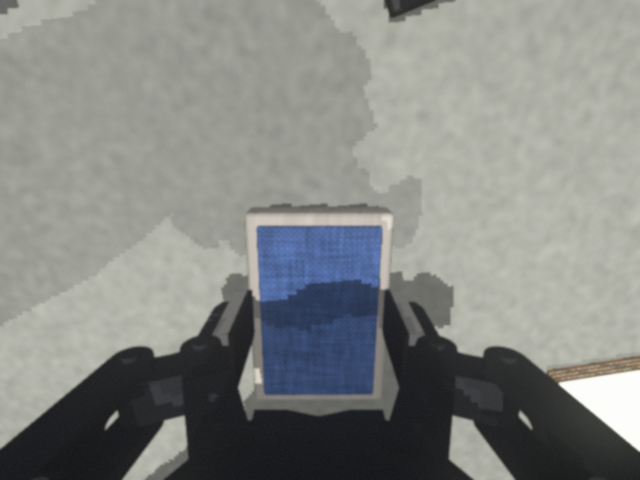

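View pics/s4.png

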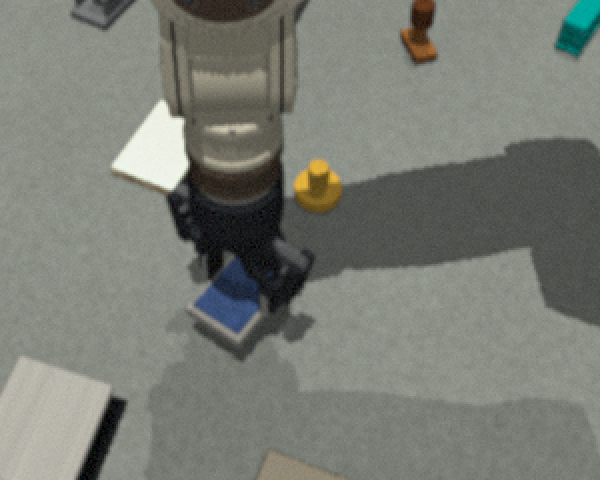

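The pad is lifted and held level (wrist view centre about (320,310)). Next: its offset from the TCP, and the shift to the target.

Run:
```python
from h import *
cam=grab("wrist"); H,S,V=hsv(cam[0]); o=cam[4]
c=blobs((H>105)&(H<130)&(S>110)&(V>40),500)[0]; r=rect(c,cam,o["eef_pos"][2]-.0034)
print(r)
M=R.from_quat(o["orientation"]).as_matrix()
print("offset in tool",(M.T@(np.array([r[0],r[1],0])-[*o["eef_pos"][:2]*1000,0])).round(1))
todo(587,262.3,60,4.9)
```

```text
(420.3, 271.0, 77.6, 48.2, 84.5)
offset in tool [-2.5  1.8  0. ]
t 14.15 pos [418.5 273.5  58. ] jaw -5.34 gap 55.6 tilt 0.47 F [-0.4  0.3 -1.5]
TODO tool shift [  4.5 168.8  -0.7] turn -0.179 j [ 0.58  0.4  -0.3   0.87 -0.    2.24]
```

```bash
python3 -m jog '[{"translation":[-1,38,0],"turn":-0.045,"claw":50},{"translation":[-1,38,0],"turn":-0.045,"claw":50},{"translation":[-2,38,0],"turn":-0.045,"claw":50},{"translation":[-2,30,0],"turn":-0.045,"claw":50},{"translation":[0,0,0],"turn":0,"claw":50},{"translation":[0,0,0],"turn":0,"claw":50}]' >/dev/null; sed -i 's/^todo.*/todo(586.5,263,22,4.9)/' t.sh; sh t.sh
```

```text
t 14.75 pos [561.6 260.9  50. ] jaw 5.52 gap 55.6 tilt 0.38 F [-0.  -1.  -1.6]
TODO tool shift [-0.2 25.1 27.9] turn 0.011 j [ 0.44  0.62  0.06  1.02 -0.    1.91]
tool z [-0.0046 -0.0048 -1.    ]
```

```bash
python3 -m jog '[{"translation":[0,22,0],"turn":0.011,"claw":50},{"translation":[0,0,0],"turn":0,"claw":50}]' >/dev/null; sh t.sh
python3 - <<'E'
from h import *
cam=grab("wrist"); save(cam[0],"w5")
H,S,V=hsv(cam[0]); z=cam[4]["eef_pos"][2]
for k,m,zz in [("blue",(H>105)&(H<130)&(S>110)&(V>40),z-.0034),("cards",(S<40)&(V>190),.012)]:
    for c in blobs(m,500)[:2]: print(k,c.min(0),c.max(0),rect(c,cam,zz))
E
```

```text
t 14.95 pos [580.9 262.5  47.7] jaw 4.87 gap 55.2 tilt 0.68 F [ 0.1  0.6 -1.7]
TODO tool shift [ 0.2  5.9 25.7] turn -0.0 j [ 0.43  0.65  0.12  1.05 -0.    1.91]
tool z [-0.0096 -0.0068 -0.9999]
blue [259 228] [379 392] (582.6, 259.7, 78.3, 48.2, -85.2)
cards [248 216] [390 293] (581.0, 275.1, 69.0, 40.9, 5.1)
cards [267 397] [392 413] (595.2, 183.8, 71.8, 10.5, 7.8)
```

View pics/w5.png

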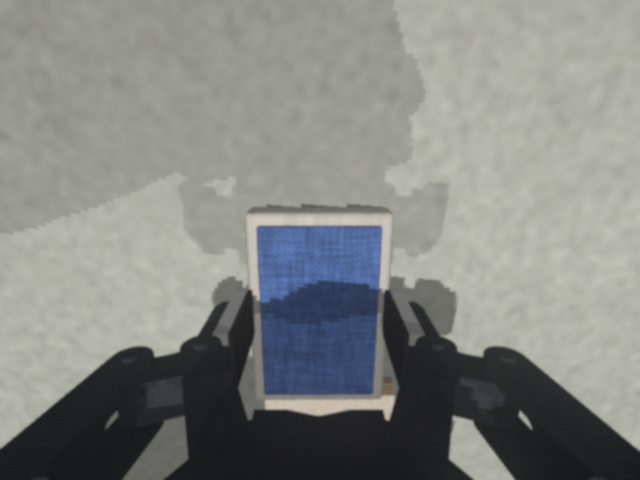

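The pad is aligned with the pile, whose edge shows at (330,404), and about 6 mm short in x. Lowering.

```bash
python3 -m jog '[{"translation":[0,5,18],"turn":0,"claw":50},{"translation":[0,0,0],"turn":0,"claw":50}]' >/dev/null; sh t.sh
```

```text
t 15.2 pos [580.7 262.4  27.1] jaw 4.99 gap 55.5 tilt 1.07 F [-1.  -0.3 -1.4]
TODO tool shift [0.1 5.9 5. ] turn 0.002 j [ 0.43  0.68  0.11  1.02 -0.    1.91]
tool z [-0.0163 -0.009  -0.9998]
```

```bash
python3 -m jog '[{"translation":[0,7,0],"turn":0,"claw":50},{"translation":[0,0,0],"turn":0,"claw":50}]' >/dev/null; sh t.sh
python3 -m jog '[{"translation":[0,0,4],"turn":0,"claw":50},{"translation":[0,0,0],"turn":0,"claw":50}]' >/dev/null; sh t.sh
```

```text
t 15.4 pos [586.3 263.   25.7] jaw 5.05 gap 55.1 tilt 1.23 F [ 0.4 -0.6 -1.3]
TODO tool shift [0.  0.3 3.7] turn 0.003 j [ 0.42  0.69  0.13  1.03 -0.    1.9 ]
tool z [-0.0189 -0.0101 -0.9998]
t 15.6 pos [586.2 263.1  21.7] jaw 5.06 gap 55.6 tilt 1.22 F [-0.3  0.4 -1.4]
TODO tool shift [-0.1  0.3 -0.3] turn 0.003 j [ 0.42  0.7   0.13  1.02 -0.    1.9 ]
tool z [-0.0188 -0.0099 -0.9998]
```

```bash
python3 -m jog '[{"translation":[0,0,2],"turn":0,"claw":50},{"translation":[0,0,0],"turn":0,"claw":50}]' >/dev/null; sh t.sh
python3 -m jog '[{"translation":[0,0,1.5],"turn":0,"claw":50},{"translation":[0,0,0],"turn":0,"claw":50}]' >/dev/null; sh t.sh
```

```text
t 15.8 pos [586.7 263.3  20.5] jaw 5.06 gap 55.8 tilt 1.12 F [-1.3  0.3 -1.2]
TODO tool shift [-0.3 -0.3 -1.5] turn 0.003 j [ 0.42  0.7   0.13  1.02 -0.    1.9 ]
tool z [-0.0171 -0.0094 -0.9998]
t 16.0 pos [587.  263.4  20.5] jaw 5.06 gap 55.8 tilt 1.04 F [-0.9 -0.2 -1.3]
TODO tool shift [-0.4 -0.5 -1.5] turn 0.003 j [ 0.42  0.7   0.13  1.02 -0.    1.91]
tool z [-0.0159 -0.0088 -0.9998]
```

Touched down: z has stopped at 20.5. Releasing and rising.

```bash
python3 -m jog '[{"translation":[0,0,0],"turn":0,"claw":70},{"translation":[0,0,0],"turn":0,"claw":80},{"translation":[0,0,0],"turn":0,"claw":80},{"translation":[0,0,-15],"turn":0,"claw":80},{"translation":[0,0,-30],"turn":0,"claw":80},{"translation":[0,0,-40],"turn":0,"claw":80},{"translation":[0,0,-45],"turn":0,"claw":80},{"translation":[0,0,-45],"turn":0,"claw":80},{"translation":[0,0,0],"turn":0,"claw":80},{"translation":[0,0,0],"turn":0,"claw":80}]' >/dev/null; sh t.sh
```

```text
t 17.0 pos [589.  264.6 199.2] jaw 5.05 gap 79.8 tilt 1.27 F [-0.2  0.7 -0.8]
TODO tool shift [1.000e-01 1.000e+00 1.773e+02] turn 0.003 j [ 0.42  0.57  0.4   1.41 -0.    1.91]
tool z [-0.0197 -0.0103 -0.9998]
```

```bash
python3 -m jog '[{"translation":[-46,-15,0],"turn":0,"claw":80},{"translation":[-46,-15,-5],"turn":0,"claw":80},{"translation":[-46,-15,-5],"turn":0,"claw":80},{"translation":[-40,-10,-5],"turn":0,"claw":80},{"translation":[0,0,0],"turn":0,"claw":80},{"translation":[0,0,0],"turn":0,"claw":80}]' >/dev/null; sh t.sh
python3 - <<'E'
from h import *
def meas(name):
    cam=grab(name); save(cam[0],name+"6"); H,S,V=hsv(cam[0])
    out={}
    for k,m,zz,L in [("pad",(H>105)&(H<130)&(S>110)&(V>40),.016,80),("cards",(S<40)&(V>190),.012,105)]:
        for c in blobs(m,200):
            r=rect(c,cam,zz)
            if abs(r[2]-L)<12 and abs(r[3]/r[2]-.66)<.1: out[k]=r
    print(name,out)
    if len(out)==2:
        a=np.radians(out["cards"][4]); 
        y=np.array([np.cos(a),np.sin(a)]); y*=np.sign(y[1]); x=np.array([y[1],-y[0]])
        d=np.array(out["pad"][:2])-out["cards"][:2]; print("  pad rel pile: x",(d@x).round(1),"gap",(d@y-97.5).round(1),"dyaw",out["pad"][4]-out["cards"][4])
for n in ["scene","side","wrist"]: meas(n)
E
```

```text
t 17.6 pos [546.4  77.8 209.1] jaw 5.24 gap 80.1 tilt 1.78 F [0.1 0.6 0.3]
TODO tool shift [182.5  62.4 183.6] turn 0.006 j [ 0.15  0.38  0.12  1.33 -0.01  1.62]
tool z [-0.0287 -0.012  -0.9995]
scene {'pad': (586.9, 261.0, 75.2, 47.1, -85.3), 'cards': (595.9, 140.7, 104.0, 73.1, -84.8)}
  pad rel pile: x 1.9 gap 23.1 dyaw -0.5
side {'pad': (585.5, 262.2, 74.7, 45.1, -84.9), 'cards': (597.6, 140.7, 106.7, 74.9, -85.1)}
  pad rel pile: x -1.7 gap 24.6 dyaw 0.19999999999998863
wrist {'cards': (599.3, 138.8, 105.8, 75.4, -84.9)}
```

View pics/wrist6.png

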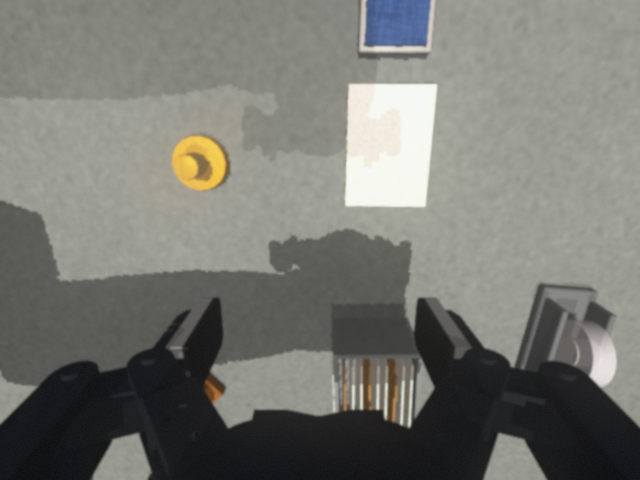

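View pics/scene6.png

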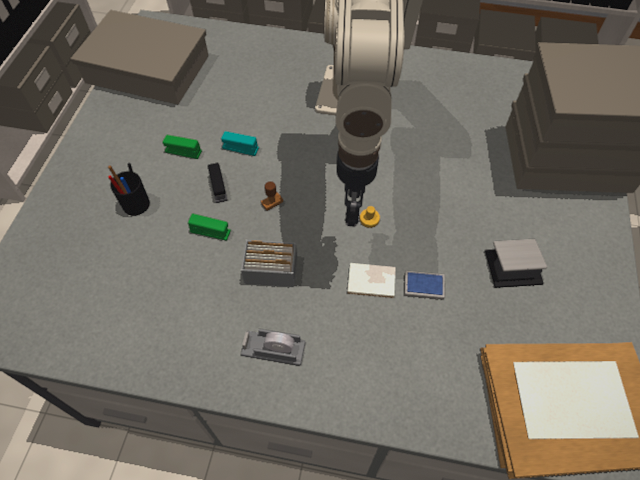

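The pad sits in line with the pile: the scene camera gives a 23.1 mm gap, the side camera 24.6, and the x offset averages 0. Now to the stamp, with a look from above.

```bash
python3 -m jog '[{"translation":[-41,-21,-4],"turn":0,"claw":80},{"translation":[-41,-21,-4],"turn":0,"claw":80},{"translation":[-41,-21,-4],"turn":0,"claw":80},{"translation":[-41,-21,-4],"turn":0,"claw":80},{"translation":[-41,-21,-4],"turn":0,"claw":80},{"translation":[-41,-21,-4],"turn":0,"claw":80},{"translation":[-41,-21,-4],"turn":0,"claw":80},{"translation":[0,0,0],"turn":0,"claw":80},{"translation":[0,0,0],"turn":0,"claw":80}]' >/dev/null; sed -i 's/^todo.*/todo(425,-160,70)/' t.sh; sh t.sh
python3 - <<'E'
from h import *
cam=grab("wrist"); save(cam[0],"w7")
E
```

```text
t 18.65 pos [ 434.9 -219.9  240.1] jaw 6.87 gap 80.5 tilt 1.8 F [-0.4 -0.8 -0.3]
TODO tool shift [ 62.    2.5 169.7] turn 0 j [-0.45  0.23 -0.01  1.35 -0.02  1.  ]
tool z [-0.0293 -0.0114 -0.9995]
```

View pics/w7.png

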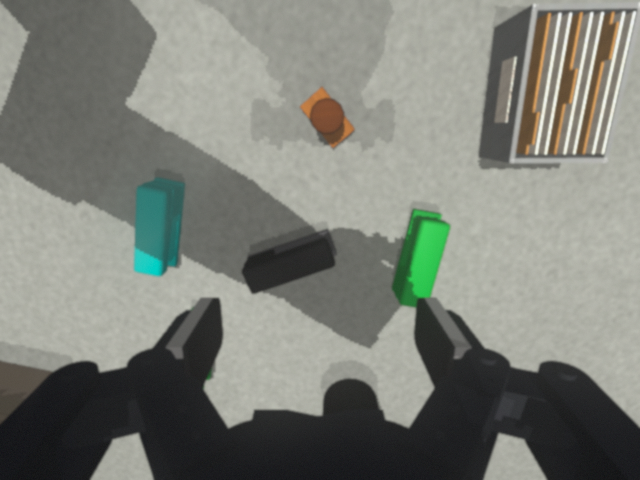

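The wrist view shows the stamp at (327,117), the black stapler at (289,261), green at (422,257), turquoise at (158,227), and the card box at the upper right.

Run:
```python
from h import *
cam=grab("wrist"); I=cam[0]; H,S,V=hsv(I)
m=((H<20)&(S>90)&(V>30)); m[:, 450:]=0
b=blobs(m,100); 
for c in b: print("stampish",c.min(0),c.max(0), rect(c,cam,.014), "at .074", rect(c,cam,.074))
base=m&(V>130); hand=m&(V<=130)
for k,mm,z in [("base",base,.014),("handle",hand,.074)]:
    for c in blobs(mm,60)[:3]: print(k,c.min(0),c.max(0),rect(c,cam,z))
k=(V<60)&(S<90); k[300:]=0; k[:, :200]=0; k[:,400:]=0
for c in blobs(k,300)[:3]: print("black",c.min(0),c.max(0),"top",rect(c,cam,.046),"base",rect(c,cam,0.0))
save(cv2.resize(I[80:320,200:400],None,fx=3,fy=2.5,interpolation=cv2.INTER_CUBIC),"c7")
```

```text
stampish [301  88] [353 146] (428.4, -138.2, 49.8, 30.3, -43.6) at .074 (428.9, -139.4, 41.4, 25.2, -43.6)
base [301  88] [329 116] (414.3, -125.9, 27.5, 12.5, 47.2)
base [341 118] [353 139] (448.5, -146.3, 19.5, 10.6, -88.9)
handle [310  99] [343 143] (430.4, -140.6, 32.4, 25.3, -39.2)
black [243 236] [333 291] top (406.9, -276.7, 93.6, 38.1, 27.5) base (403.4, -295.3, 106.9, 43.5, 27.5)
```

View pics/c7.png

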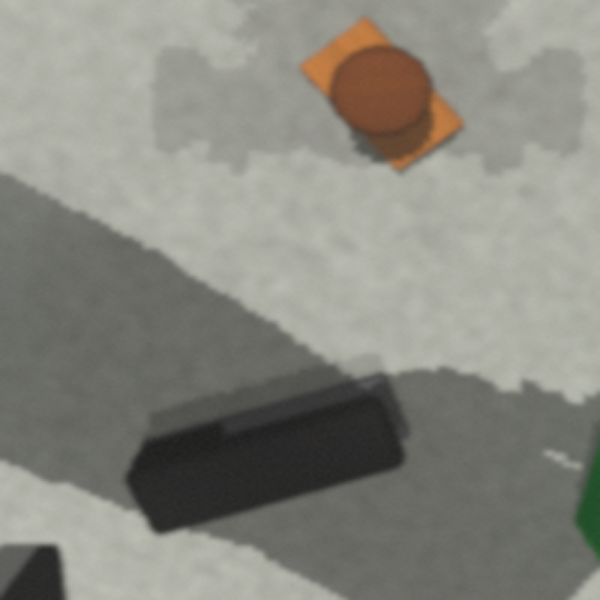

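Stamp at (428,-138) by wrist, about (427,-136) after bias, long axis -43.6°, size 50 x 30, which fits. Turning the jaws to its short side.

```bash
python3 -m jog '[{"translation":[9,0,0],"turn":-0.14,"claw":70},{"translation":[9,0,0],"turn":-0.14,"claw":70},{"translation":[9,0,0],"turn":-0.14,"claw":70},{"translation":[9,0,0],"turn":-0.14,"claw":70},{"translation":[9,0,0],"turn":-0.14,"claw":70},{"translation":[0,0,0],"turn":0,"claw":70},{"translation":[0,0,0],"turn":0,"claw":70}]' >/dev/null; sed -i 's/^todo.*/todo(427,-136.5,120,46.4)/' t.sh; sh t.sh
python3 - <<'E'
from h import *
cam=grab("wrist"); save(cam[0],"w8"); H,S,V=hsv(cam[0])
m=((H<20)&(S>90)&(V>30)); m[300:]=0
for c in blobs(m,100): print("stampish",c.min(0),c.max(0), rect(c,cam,.014))
E
```

```text
t 19.45 pos [ 421.8 -165.2  237.8] jaw 49.89 gap 70.1 tilt 1.92 F [ 0.3 -0.2  0.1]
TODO tool shift [ 12.3  28.6 117.3] turn 0.061 j [-0.36  0.17 -0.1   1.33 -0.02  0.34]
tool z [-0.0322 -0.0091 -0.9994]
stampish [334 170] [367 221] (429.7, -136.5, 51.2, 33.3, -42.5)
stampish [564   0] [590  26] (430.6, 111.1, 21.2, 19.1, -7.7)
stampish [497 269] [538 299] (617.3, -60.9, 49.0, 11.6, -82.2)
stampish [536   5] [547  45] (418.5, 84.3, 32.2, 8.8, -26.8)
```

View pics/w8.png

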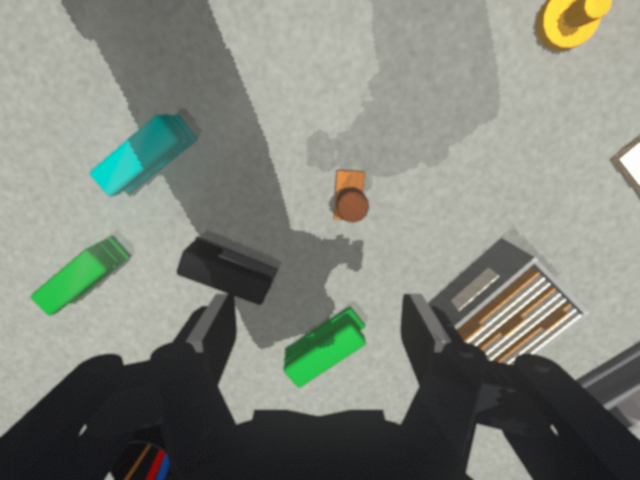

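```bash
python3 -m jog '[{"translation":[12,28,10],"turn":0.05,"claw":70},{"translation":[0,0,35],"turn":0,"claw":70},{"translation":[0,0,35],"turn":0,"claw":70},{"translation":[0,0,35],"turn":0,"claw":70},{"translation":[0,0,0],"turn":0,"claw":70},{"translation":[0,0,0],"turn":0,"claw":70}]' >/dev/null; sed -i 's/^todo.*/todo(426.7,-136.3,50,47)/' t.sh; sh t.sh
```

```text
t 20.1 pos [ 432.8 -136.2  121. ] jaw 46.42 gap 69.9 tilt 1.57 F [ 0.5 -0.8  0.8]
TODO tool shift [ 3.6 -2.5 71.1] turn -0.01 j [-0.29  0.26 -0.3   1.03 -0.02  0.47]
tool z [-0.025  -0.0113 -0.9996]
```

```bash
python3 -m jog '[{"translation":[3,-2.5,0],"turn":0,"claw":70},{"translation":[0,0,25],"turn":0,"claw":70},{"translation":[0,0,0],"turn":0,"claw":70}]' >/dev/null; sh t.sh
python3 - <<'E'
from h import *
cam=grab("wrist"); save(cam[0],"w9")
E
```

```text
t 20.4 pos [ 431.9 -137.6  100.7] jaw 46.3 gap 70.1 tilt 1.25 F [-0.9  0.8  0.7]
TODO tool shift [ 4.5 -1.5 50.7] turn -0.012 j [-0.3   0.28 -0.34  0.96 -0.02  0.47]
tool z [-0.0168 -0.014  -0.9998]
```

View pics/w9.png

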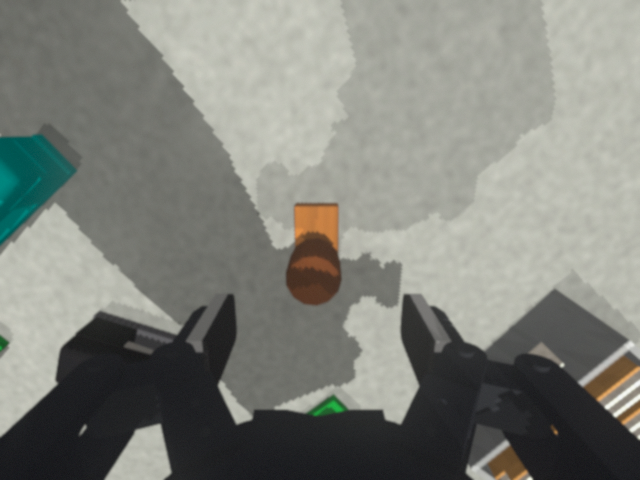

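The stamp is square to the jaws, handle at (314,272) against a finger mid-line of about 318. It needs about 4.5 mm forward in tool x. Going down.

```bash
python3 -m jog '[{"translation":[5,-1,25],"turn":0,"claw":70},{"translation":[0,0,0],"turn":0,"claw":70}]' >/dev/null; sh t.sh
python3 -m jog '[{"translation":[2,-1,20],"turn":0,"claw":70},{"translation":[0,0,0],"turn":0,"claw":70}]' >/dev/null; sh t.sh
```

```text
t 20.65 pos [ 432.2 -136.9   81.5] jaw 46.25 gap 69.9 tilt 1.05 F [-1.9  0.2 -0.6]
TODO tool shift [ 4.6 -2.8 31.5] turn -0.013 j [-0.29  0.29 -0.38  0.9  -0.02  0.47]
tool z [-0.0055 -0.0175 -0.9998]
t 20.85 pos [ 433.3 -137.8   65.6] jaw 46.22 gap 70.0 tilt 1.13 F [-0.4  0.1 -0.7]
TODO tool shift [ 6.  -3.3 15.6] turn -0.014 j [-0.3   0.31 -0.4   0.85 -0.02  0.47]
tool z [ 0.0015 -0.0197 -0.9998]
```

```bash
python3 -m jog '[{"translation":[7,-3.5,0],"turn":0,"claw":70},{"translation":[0,0,0],"turn":0,"claw":70}]' >/dev/null; sh t.sh
python3 -m jog '[{"translation":[0,0,12],"turn":0,"claw":70},{"translation":[0,0,0],"turn":0,"claw":70}]' >/dev/null; sh t.sh
python3 - <<'E'
from h import *
cam=grab("wrist"); save(cam[0],"w10")
E
```

```text
t 21.05 pos [ 428.  -136.2   69.1] jaw 46.2 gap 69.8 tilt 1.27 F [ 0.2 -0.2  0.3]
TODO tool shift [ 1.2 -0.7 19.1] turn -0.014 j [-0.3   0.29 -0.42  0.85 -0.02  0.47]
tool z [ 0.0064 -0.0213 -0.9998]
t 21.25 pos [ 429.8 -137.    58.7] jaw 46.2 gap 70.2 tilt 1.45 F [-0.2  1.  -0.3]
TODO tool shift [ 2.9 -1.5  8.6] turn -0.014 j [-0.3   0.31 -0.43  0.81 -0.02  0.47]
tool z [ 0.0111 -0.0227 -0.9997]
```

View pics/w10.png

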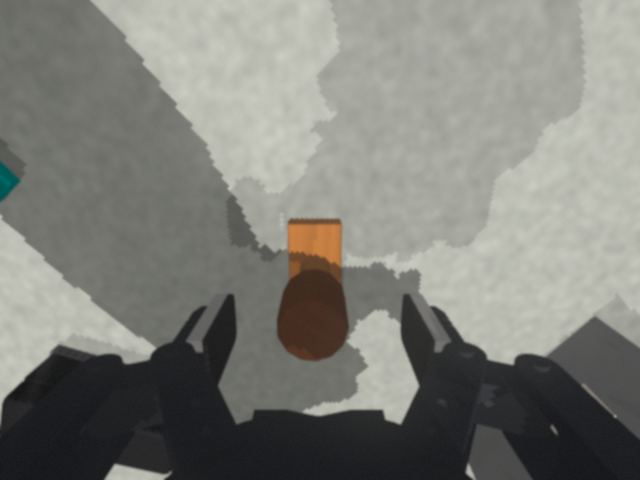

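The handle at (313,325) is between the fingers. A little lower, then close.

```bash
python3 -m jog '[{"translation":[3,-1.5,6],"turn":0,"claw":70},{"translation":[0,0,0],"turn":0,"claw":60}]' >/dev/null; sh t.sh
python3 -m jog '[{"translation":[0,0,0],"turn":0,"claw":20},{"translation":[0,0,0],"turn":0,"claw":20},{"translation":[0,0,0],"turn":0,"claw":20},{"translation":[0,0,0],"turn":0,"claw":20},{"translation":[0,0,0],"turn":0,"claw":20},{"translation":[0,0,0],"turn":0,"claw":20},{"translation":[0,0,0],"turn":0,"claw":20}]' 40 >/dev/null; sh t.sh
python3 - <<'E'
from h import *
cam=grab("wrist"); save(cam[0],"w11")
E
```

```text
t 21.5 pos [ 427.5 -136.4   53. ] jaw 46.2 gap 60.5 tilt 1.52 F [0.1 0.3 0. ]
TODO tool shift [ 0.7 -0.4  3. ] turn -0.014 j [-0.3   0.31 -0.45  0.79 -0.02  0.47]
tool z [ 0.0128 -0.0233 -0.9996]
t 22.2 pos [ 427.2 -136.4   52.8] jaw 46.2 gap 27.0 tilt 1.49 F [ 0.  -0.2 -0.1]
TODO tool shift [ 0.5 -0.3  2.8] turn -0.014 j [-0.3   0.31 -0.45  0.79 -0.02  0.47]
tool z [ 0.012  -0.0232 -0.9997]
```

View pics/w11.png

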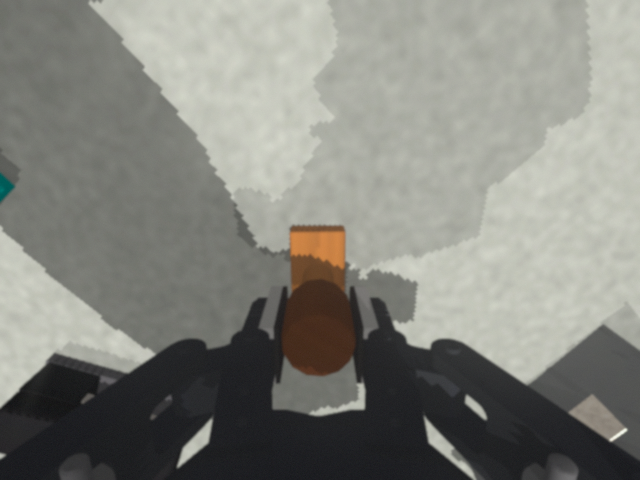

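Gripped: gap 27 mm, stamp upright. Lifting and turning.

```bash
cat > t.sh <<'E'
python3 -c "
from h import *
todo(586.5,262.5,120,4.9)
M=R.from_quat(ctrl.get_obs()['orientation']).as_matrix(); print('tool z',M[:2,2].round(4),'up in tool xy (deg)',np.degrees(M[2,:2]).round(2))"
E
sh t.sh
python3 -m jog '[{"translation":[0,0,-20],"turn":0,"claw":20},{"translation":[0,0,-35],"turn":0,"claw":20},{"translation":[0,0,-35],"turn":0,"claw":20},{"translation":[0,0,0],"turn":0.12,"claw":20},{"translation":[0,0,0],"turn":0.14,"claw":20},{"translation":[0,0,0],"turn":0.14,"claw":20},{"translation":[0,0,0],"turn":0.14,"claw":20},{"translation":[0,0,0],"turn":0.12,"claw":20},{"translation":[0,0,0],"turn":0,"claw":20}]' >/dev/null; sh t.sh
python3 - <<'E'
from h import *
cam=grab("wrist"); save(cam[0],"w12")
E
```

```text
t 22.25 pos [ 427.2 -136.4   52.8] jaw 46.2 gap 26.6 tilt 1.49 F [-0.1  0.3  1.1]
TODO tool shift [159.3 397.6 -74.5] turn 0.721 j [-0.3   0.31 -0.45  0.79 -0.02  0.47]
tool z [ 0.0119 -0.0231] up in tool xy (deg) [-1.41 -0.48]
t 23.15 pos [ 425.6 -133.7  145.9] jaw 6.92 gap 26.9 tilt 1.42 F [-0.7 -0.1  0.2]
TODO tool shift [374.5 207.2  19. ] turn 0.035 j [-0.29  0.19 -0.32  1.04 -0.02  1.16]
tool z [ 0.0112 -0.022 ] up in tool xy (deg) [-1.33  0.48]
```

View pics/w12.png

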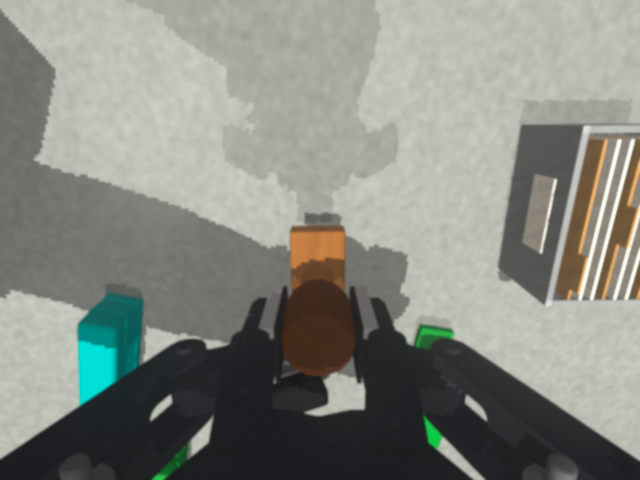

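The stamp hangs straight in the jaws (handle at (320,328)). Carrying it to the pad.

```bash
python3 -m jog '[{"translation":[30,17,0],"turn":0.01,"claw":20},{"translation":[42,23,0],"turn":0.01,"claw":20},{"translation":[42,23,0],"turn":0.01,"claw":20},{"translation":[42,23,0],"turn":0,"claw":20},{"translation":[42,23,0],"turn":0,"claw":20},{"translation":[42,23,0],"turn":0,"claw":20},{"translation":[42,23,0],"turn":0,"claw":20},{"translation":[42,23,0],"turn":0,"claw":20},{"translation":[20,11,0],"turn":0,"claw":20},{"translation":[0,0,0],"turn":0,"claw":20}]' >/dev/null; sh t.sh
```

```text
t 24.2 pos [583.7 241.8 136.4] jaw 6.47 gap 26.8 tilt 1.5 F [-0.4 -0.  -1.1]
TODO tool shift [20.6  4.9 16. ] turn 0.027 j [ 0.4   0.56  0.2   1.21 -0.03  1.86]
tool z [ 0.0125 -0.023 ] up in tool xy (deg) [-1.39  0.57]
```

```bash
sed -i 's/^todo.*/todo(586.5,262.3,69,4.9)/' t.sh
python3 -m jog '[{"translation":[20,4,10],"turn":0.027,"claw":20},{"translation":[0,0,0],"turn":0,"claw":20},{"translation":[0,0,20],"turn":0,"claw":20},{"translation":[0,0,0],"turn":0,"claw":20}]' >/dev/null; sh t.sh
python3 - <<'E'
from h import *
cam=grab("wrist"); save(cam[0],"w13")
cam=grab("side"); save(cv2.resize(cam[0][180:380,180:380],None,fx=3,fy=3),"s13")
E
```

```text
t 24.6 pos [584.5 260.  103.9] jaw 5.31 gap 27.1 tilt 1.59 F [-0.4  0.1 -0.7]
TODO tool shift [ 3.1  1.9 34.8] turn 0.007 j [ 0.43  0.6   0.19  1.16 -0.03  1.91]
tool z [ 0.0094 -0.0262] up in tool xy (deg) [-1.54  0.4 ]
```

View pics/w13.png

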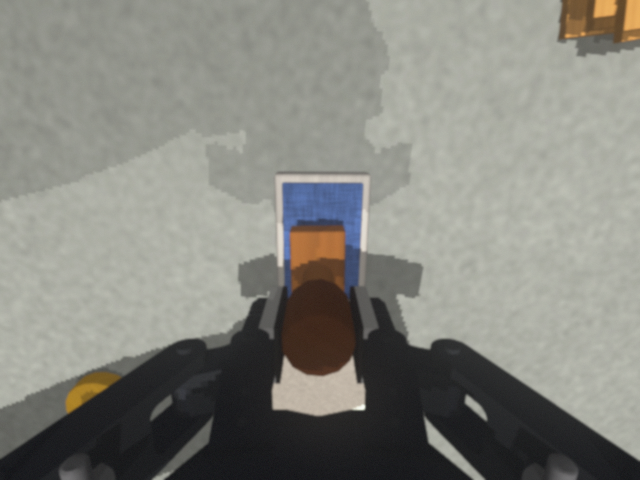

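View pics/s13.png

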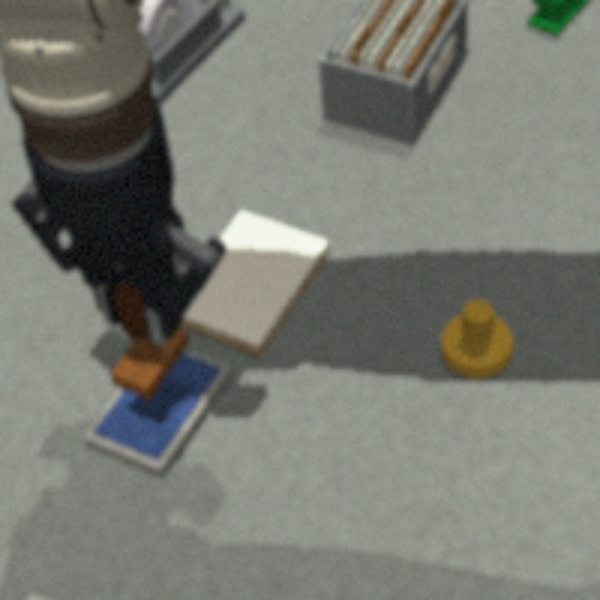

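The stamp is over the pad, lined up with it (base columns 291 to 345, pad 277 to 369). Lowering.

```bash
python3 -m jog '[{"translation":[3,2,0],"turn":0.007,"claw":20},{"translation":[0,0,0],"turn":0,"claw":20},{"translation":[0,0,18],"turn":0,"claw":20},{"translation":[0,0,0],"turn":0,"claw":20}]' >/dev/null; sh t.sh
```

```text
t 25.1 pos [591.6 262.9  94.1] jaw 4.74 gap 27.2 tilt 1.74 F [-0.7 -0.3 -0.5]
TODO tool shift [ 0.4 -5.7 25. ] turn -0.003 j [ 0.43  0.61  0.18  1.13 -0.03  1.92]
tool z [ 0.022  -0.0208] up in tool xy (deg) [-1.29  1.16]
```

```bash
python3 -m jog '[{"translation":[-9,-25,0],"turn":0,"claw":20},{"translation":[9,25,0],"turn":0,"claw":20},{"translation":[0,0,0],"turn":0,"claw":20},{"translation":[0,0,0],"turn":0,"claw":20}]' >/dev/null; sh t.sh
```

```text
t 25.5 pos [580.1 257.   89.3] jaw 4.73 gap 27.0 tilt 1.76 F [ 0.2 -0.5 -0.8]
TODO tool shift [ 5.4  6.9 20.1] turn -0.003 j [ 0.43  0.61  0.16  1.14 -0.03  1.92]
tool z [ 0.0012 -0.0306] up in tool xy (deg) [-1.75 -0.07]
```

```bash
python3 -m jog '[{"translation":[5,6,0],"turn":0,"claw":20},{"translation":[0,0,0],"turn":0,"claw":20}]' >/dev/null; sh t.sh
python3 -m jog '[{"translation":[0,0,14],"turn":0,"claw":20},{"translation":[0,0,0],"turn":0,"claw":20}]' >/dev/null; sh t.sh
```

```text
t 25.7 pos [587.9 263.6  91.6] jaw 4.72 gap 27.0 tilt 1.67 F [-0.2  0.1 -1.1]
TODO tool shift [-0.5 -1.6 22.6] turn -0.003 j [ 0.43  0.62  0.19  1.15 -0.03  1.92]
tool z [ 0.0058 -0.0285] up in tool xy (deg) [-1.65  0.2 ]
t 25.9 pos [589.6 264.1  78.1] jaw 4.74 gap 26.9 tilt 1.63 F [-0.8  0.4 -1.8]
TODO tool shift [-1.2 -3.3  9.1] turn -0.003 j [ 0.43  0.63  0.18  1.12 -0.03  1.92]
tool z [ 0.0092 -0.0269] up in tool xy (deg) [-1.58  0.4 ]
```

```bash
python3 -m jog '[{"translation":[-1.5,-4,3],"turn":0,"claw":20},{"translation":[0,0,0],"turn":0,"claw":20}]' >/dev/null; sh t.sh
python3 -m jog '[{"translation":[0,0,5],"turn":0,"claw":20},{"translation":[0,0,0],"turn":0,"claw":20}]' >/dev/null; sh t.sh
```

```text
t 26.1 pos [585.3 261.9  74.2] jaw 4.74 gap 26.9 tilt 1.64 F [-0.1  0.6 -0.9]
TODO tool shift [0.4 1.2 5.2] turn -0.003 j [ 0.43  0.63  0.16  1.1  -0.03  1.92]
tool z [ 0.0084 -0.0273] up in tool xy (deg) [-1.6   0.35]
t 26.3 pos [585.5 261.8  69.4] jaw 4.74 gap 27.4 tilt 1.64 F [-0.   0.1 -0.6]
TODO tool shift [0.5 1.  0.3] turn -0.003 j [ 0.43  0.63  0.15  1.09 -0.03  1.92]
tool z [ 0.0095 -0.027 ] up in tool xy (deg) [-1.59  0.41]
```

```bash
python3 -m jog '[{"translation":[0,0,1.5],"turn":0,"claw":20},{"translation":[0,0,0],"turn":0,"claw":20}]' >/dev/null; sh t.sh
python3 - <<'E'
from h import *
cam=grab("wrist"); save(cam[0],"w14")
cam=grab("side"); save(cv2.resize(cam[0][220:380,180:380],None,fx=4,fy=3.5),"s14")
E
```

```text
t 26.5 pos [586.1 261.8  69. ] jaw 4.73 gap 26.8 tilt 1.64 F [-0.   0.9 -0.7]
TODO tool shift [ 0.5  0.5 -0. ] turn -0.003 j [ 0.43  0.63  0.15  1.09 -0.03  1.92]
tool z [ 0.011  -0.0265] up in tool xy (deg) [-1.56  0.5 ]
```

View pics/w14.png

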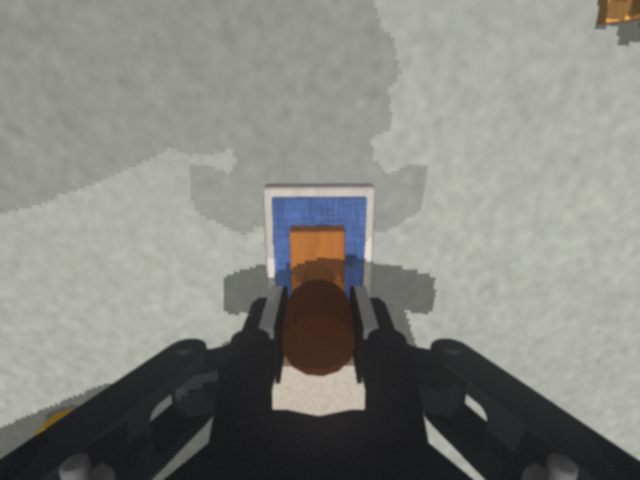

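View pics/s14.png

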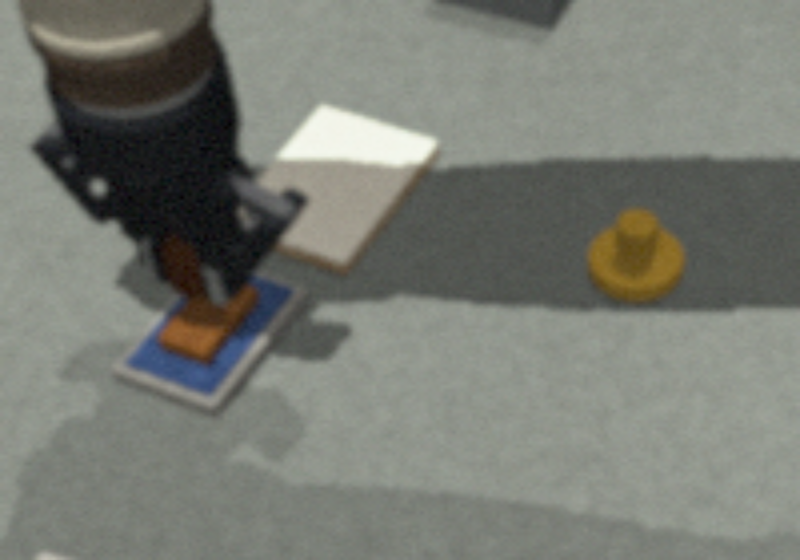

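The stamp stands in the middle of the pad (base centre column 318, pad centre column 320). Releasing and rising.

```bash
python3 -m jog '[{"translation":[0,0,0],"turn":0,"claw":35},{"translation":[0,0,0],"turn":0,"claw":60},{"translation":[0,0,0],"turn":0,"claw":65},{"translation":[0,0,0],"turn":0,"claw":65},{"translation":[0,0,-15],"turn":0,"claw":65},{"translation":[0,0,-35],"turn":0,"claw":65},{"translation":[0,0,-40],"turn":0,"claw":65},{"translation":[0,0,-40],"turn":0,"claw":65},{"translation":[0,0,0],"turn":0,"claw":65},{"translation":[0,0,0],"turn":0,"claw":65}]' >/dev/null; sh t.sh
python3 - <<'E'
from h import *
cam=grab("wrist"); save(cam[0],"w15")
E
```

```text
t 27.6 pos [583.3 264.8 200.6] jaw 4.73 gap 65.1 tilt 1.69 F [ 0.7  0.1 -0.1]
TODO tool shift [  1.1   2.6 131.6] turn -0.003 j [ 0.44  0.55  0.36  1.39 -0.03  1.93]
tool z [ 0.0057 -0.0289] up in tool xy (deg) [-1.68  0.19]
```

View pics/w15.png

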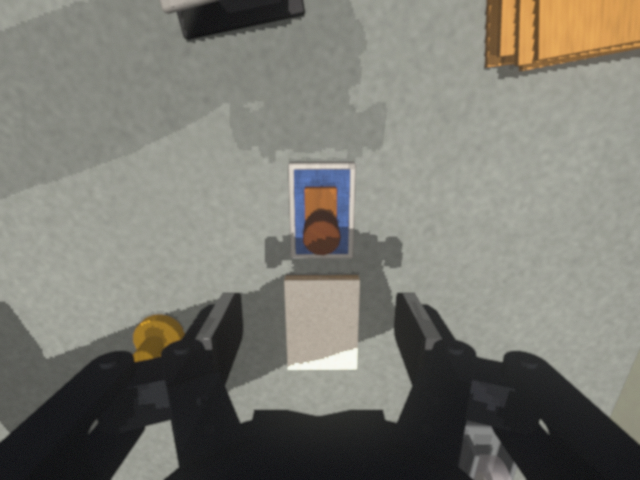

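The stamp stands upright on the pad after release (wrist view, handle (322,236), pad centre about (322,210)). Before the stapler, I'll measure the box's facing side in the first wrist picture and the scene picture.

Run:
```python
import cv2
a=cv2.imread("pics/wrist0.png")[220:380,370:490]; b=cv2.imread("pics/scene0.png")[230:300,230:310]
a=cv2.resize(a,None,fx=3.3,fy=3.3,interpolation=cv2.INTER_CUBIC); b=cv2.resize(b,None,fx=5,fy=5,interpolation=cv2.INTER_CUBIC)
import numpy as np
c=np.zeros((max(a.shape[0],b.shape[0]),a.shape[1]+b.shape[1],3),np.uint8); c[:a.shape[0],:a.shape[1]]=a; c[:b.shape[0],a.shape[1]:]=b
print(a.shape,b.shape); cv2.imwrite("pics/box.png",c)
```

```text
(528, 396, 3) (350, 400, 3)
```

View pics/box.png

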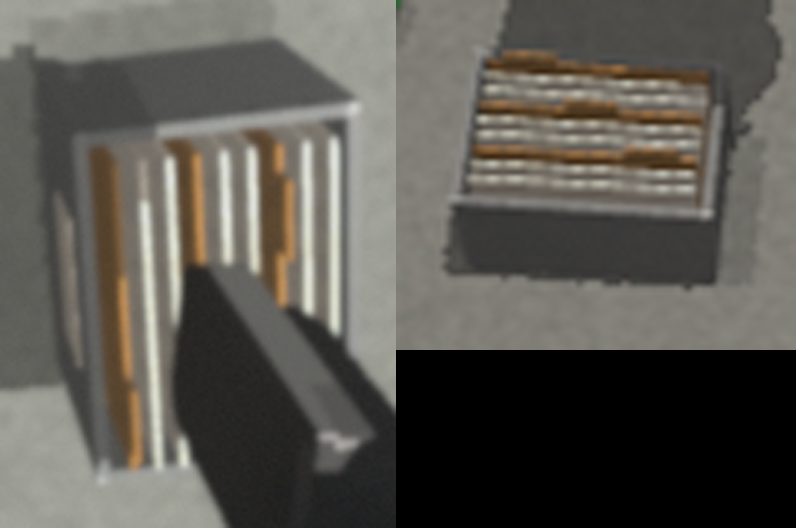

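Run:
```python
from h import *
c=ctrl.camera("wrist"); K=c["K"]; T=np.eye(4); T[:3,:3]=R.from_quat([0.70712076,0.70709205,-0.00072863,-0.00072925]).as_matrix(); T[:3,3]=[.499388,0,.241434]; W=T@c["hand_eye"]
w=ray([(393.3,260.6),(477.9,252.4),(400.9,364.8)],K,W[:3,:3],W[:3,3],.065)*1000
w[:,0]-=2; w[:,1]+=2
print("wrist rim (bias removed)",w.round(1).tolist(),"width",np.linalg.norm(w[1]-w[0]).round(1),"len",np.linalg.norm(w[2]-w[0]).round(1))
cam=grab("scene"); s=ray([(241.2,270.2),(293.6,272.2)],*cam[1:4],.065)*1000; b=ray([(240.4,284),(294,286.8)],*cam[1:4],0)*1000
print("scene rim front",s.round(1).tolist(),"foot",b.round(1).tolist(),np.linalg.norm(s[1]-s[0]).round(1))
P=np.array([597,141.]); a=np.radians(4.95); x=np.array([np.cos(a),np.sin(a)]); y=np.array([-x[1],x[0]])
for p in [*w[:2],w[2],*s,*b]: print("pile frame",((p[:2]-P)@x).round(1),((p[:2]-P)@y).round(1))
```

```text
wrist rim (bias removed) [[567.6, -40.7, 65.0], [644.4, -32.5, 65.0], [582.4, -153.3, 65.0]] width 77.2 len 113.6
scene rim front [[659.4, -142.7, 65.0], [642.1, -28.8, 65.0]] foot [[661.8, -152.3, 0.0], [645.1, -30.0, 0.0]] 115.2
pile frame -44.9 -178.5
pile frame 32.3 -177.0
pile frame -39.9 -291.9
pile frame 37.7 -288.0
pile frame 30.2 -173.1
pile frame 39.3 -297.8
pile frame 33.1 -174.5
```

The gap between pile and box is about 123 mm, within the stated 115 to 130. The stapler's place is (605, 27) with its length along 4.9°. Travelling to the stapler.

```bash
sed -i 's/^todo.*/todo(405,-275,120,117.5)/' t.sh
python3 -m jog '[{"translation":[-35,-15,0],"turn":0,"claw":65},{"translation":[-46,-15,0],"turn":0,"claw":65},{"translation":[-46,-15,0],"turn":0,"claw":65},{"translation":[-46,-15,0],"turn":0,"claw":65},{"translation":[-46,-15,0],"turn":0,"claw":65},{"translation":[-46,-15,0],"turn":0,"claw":65},{"translation":[-46,-15,0],"turn":0,"claw":65},{"translation":[-46,-15,0],"turn":0,"claw":65},{"translation":[-46,-15,0],"turn":0,"claw":65},{"translation":[-30,-10,0],"turn":0,"claw":65}]' >/dev/null
python3 -m jog '[{"translation":[0,0,0],"turn":-0.14,"claw":65},{"translation":[0,0,0],"turn":-0.15,"claw":65},{"translation":[0,0,0],"turn":-0.15,"claw":65},{"translation":[0,0,0],"turn":-0.15,"claw":65},{"translation":[0,0,0],"turn":-0.15,"claw":65},{"translation":[0,0,0],"turn":-0.15,"claw":65},{"translation":[0,0,0],"turn":-0.15,"claw":65},{"translation":[0,0,0],"turn":-0.15,"claw":65},{"translation":[0,0,0],"turn":-0.15,"claw":65},{"translation":[0,0,0],"turn":-0.15,"claw":65}]' >/dev/null; sh t.sh
```

```text
t 29.75 pos [ 451.2 -191.5  179.9] jaw 90.96 gap 65.3 tilt 3.33 F [-0.7  0.2 -0.2]
TODO tool shift [ 44.1 -81.6  63.9] turn -0.463 j [-0.38  0.29 -0.1   1.23 -0.04 -0.39]
tool z [-0.0546 -0.0196] up in tool xy (deg) [ 3.15 -1.07]
```

```bash
python3 -m jog '[{"translation":[0,-15,0],"turn":-0.15,"claw":65},{"translation":[0,-15,0],"turn":-0.15,"claw":65},{"translation":[0,-15,0],"turn":-0.15,"claw":65},{"translation":[0,0,0],"turn":0,"claw":65},{"translation":[0,0,0],"turn":0,"claw":65}]' >/dev/null; sh t.sh
python3 - <<'E'
from h import *
cam=grab("wrist"); save(cam[0],"w16")
E
```

```text
t 30.25 pos [ 453.8 -234.   172.6] jaw 116.38 gap 64.8 tilt 4.0 F [-0.4 -0.9 -0.1]
TODO tool shift [ 58.3 -16.1  56.4] turn -0.02 j [-0.45  0.34 -0.04  1.24 -0.04 -0.91]
tool z [-0.0686 -0.0124] up in tool xy (deg) [3.83 1.11]
```

View pics/w16.png

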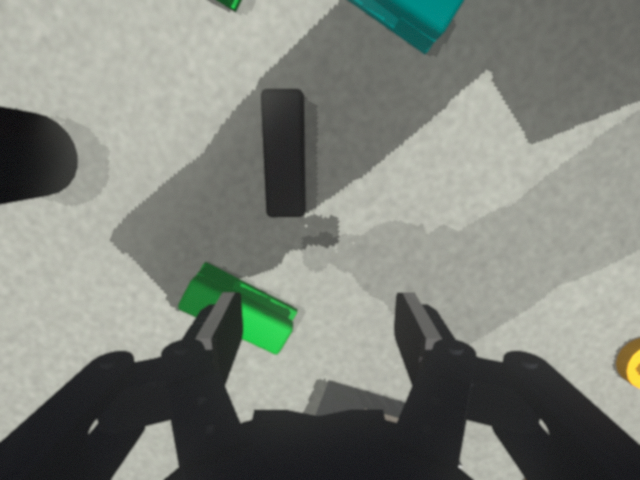

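The black stapler is at (284,153), top upright in the picture, nothing within finger reach. I'll measure it and trim the inward tilt.

```bash
python3 - <<'E'
from h import *
cam=grab("wrist"); H,S,V=hsv(cam[0]); k=(V<75)&(S<90); k[240:]=0; k[:, :200]=0; k[:,320:]=0
m=(V<60)
for th in (50,60,70):
    k=(V<th); k[240:]=0; k[:, :200]=0; k[:,330:]=0
    for c in blobs(k,800)[:1]: print(th,c.min(0),c.max(0),rect(c,cam,.046))
E
python3 -m jog '[{"translation":[-18,-24,0],"turn":0,"claw":65},{"translation":[18,24,0],"turn":0,"claw":65},{"translation":[0,0,0],"turn":0,"claw":65},{"translation":[0,0,0],"turn":0,"claw":65}]' >/dev/null; sh t.sh
```

```text
50 [264  94] [304 215] (407.6, -283.5, 84.6, 28.4, 26.8)
60 [263  90] [304 216] (406.7, -283.9, 87.9, 29.1, 26.7)
70 [262  89] [305 216] (406.4, -284.0, 88.6, 29.8, 26.8)
t 30.75 pos [ 451.7 -230.3  165.4] jaw 116.25 gap 65.2 tilt 4.76 F [ 0.3 -0.7  0.3]
TODO tool shift [ 58.1 -20.9  49.3] turn -0.022 j [-0.45  0.36 -0.04  1.24 -0.04 -0.91]
tool z [-0.0828 -0.0052] up in tool xy (deg) [4.38 1.83]
```

```bash
sed -i 's/^todo.*/todo(405,-286,25,116.8)/' t.sh
python3 -m jog '[{"translation":[12,-6,12],"turn":-0.01,"claw":65},{"translation":[12,-6,12],"turn":0,"claw":65},{"translation":[12,-6,12],"turn":0,"claw":65},{"translation":[12,-6,12],"turn":0,"claw":65},{"translation":[0,0,0],"turn":0,"claw":65},{"translation":[0,0,0],"turn":0,"claw":65}]' >/dev/null; sh t.sh
```

```text
t 31.35 pos [ 417.6 -273.1  123.9] jaw 116.82 gap 65.4 tilt 4.27 F [-0.5 -0.4  0.4]
TODO tool shift [10.1 -8.3 99.7] turn 0.0 j [-0.55  0.37 -0.15  1.12 -0.05 -1.02]
tool z [-0.0738 -0.0094] up in tool xy (deg) [4.01 1.43]
```

```bash
python3 -m jog '[{"translation":[0,0,-10],"turn":0,"claw":65},{"translation":[0,0,-10],"turn":0,"claw":65},{"translation":[0,0,-10],"turn":0,"claw":65},{"translation":[0,0,-10],"turn":0,"claw":65},{"translation":[0,0,0],"turn":0,"claw":65}]' >/dev/null; sh t.sh
python3 -m jog '[{"translation":[0,0,40],"turn":0,"claw":65},{"translation":[0,0,0],"turn":0,"claw":65},{"translation":[0,0,0],"turn":0,"claw":65}]' >/dev/null; sh t.sh
```

```text
t 31.85 pos [ 424.3 -272.   171.6] jaw 116.98 gap 65.0 tilt 3.89 F [-0.7  0.4  0.1]
TODO tool shift [ 14.   -6.5 147.7] turn 0.003 j [-0.54  0.33 -0.07  1.23 -0.05 -1.01]
tool z [-0.0666 -0.0131] up in tool xy (deg) [3.74 1.06]
t 32.15 pos [ 423.6 -273.1  133.9] jaw 117.02 gap 64.6 tilt 3.67 F [0.7 0.6 0.1]
TODO tool shift [ 15.6  -4.5 110. ] turn 0.004 j [-0.55  0.36 -0.13  1.13 -0.05 -1.02]
tool z [-0.0619 -0.0159] up in tool xy (deg) [3.58 0.8 ]
```

```bash
python3 -m jog '[{"translation":[0,0,45],"turn":0,"claw":65},{"translation":[0,0,-45],"turn":0,"claw":65},{"translation":[0,0,45],"turn":0,"claw":65},{"translation":[0,0,-45],"turn":0,"claw":65},{"translation":[0,0,0],"turn":0,"claw":65},{"translation":[0,0,0],"turn":0,"claw":65}]' >/dev/null; sh t.sh
```

```text
t 32.75 pos [ 403.9 -260.4  122.6] jaw 116.9 gap 65.2 tilt 7.39 F [ 0.  -0.2 -0.7]
TODO tool shift [  0.8 -30.9  96.1] turn 0.002 j [-0.54  0.38 -0.13  1.18 -0.05 -1.02]
tool z [-0.1264  0.0234] up in tool xy (deg) [5.83 4.5 ]
```

```bash
python3 -m jog '[{"translation":[0,0,-48],"turn":0,"claw":65},{"translation":[0,0,-48],"turn":0,"claw":65},{"translation":[0,0,-30],"turn":0,"claw":65},{"translation":[0,0,0],"turn":0,"claw":65},{"translation":[0,0,0],"turn":0,"claw":65}]' >/dev/null; sh t.sh
python3 -m jog '[{"translation":[0,0,45],"turn":0,"claw":65},{"translation":[0,0,0],"turn":0,"claw":65},{"translation":[0,0,45],"turn":0,"claw":65},{"translation":[0,0,0],"turn":0,"claw":65},{"translation":[0,0,0],"turn":0,"claw":65}]' >/dev/null; sh t.sh
```

```text
t 33.25 pos [ 423.  -265.   258.9] jaw 116.91 gap 64.9 tilt 6.77 F [-0.9 -0.3  0.1]
TODO tool shift [  3.1 -26.7 234. ] turn 0.002 j [-0.53  0.32  0.15  1.51 -0.04 -1.  ]
tool z [-0.1165  0.0176] up in tool xy (deg) [5.48 3.94]
t 33.75 pos [ 411.4 -262.6  173.2] jaw 116.9 gap 65.0 tilt 6.82 F [0.6 0.2 0.7]
TODO tool shift [  2.1 -28.2 147.4] turn 0.002 j [-0.54  0.34 -0.05  1.29 -0.04 -1.01]
tool z [-0.1173  0.0181] up in tool xy (deg) [5.51 3.99]
```

```bash
python3 -m jog '[{"translation":[0,0,-40],"turn":0,"claw":65},{"translation":[0,0,40],"turn":0,"claw":65},{"translation":[0,0,-40],"turn":0,"claw":65},{"translation":[0,0,40],"turn":0,"claw":65},{"translation":[0,0,0],"turn":0,"claw":65},{"translation":[0,0,0],"turn":0,"claw":65}]' >/dev/null; sh t.sh
```

```text
t 34.35 pos [ 402.  -256.2  183.4] jaw 116.82 gap 65.1 tilt 8.62 F [ 0.7 -0.2  0.4]
TODO tool shift [ -7.  -43.2 155.2] turn 0.0 j [-0.54  0.34 -0.03  1.35 -0.04 -1.01]
tool z [-0.1458  0.035 ] up in tool xy (deg) [6.52 5.6 ]
```

```bash
python3 -m jog '[{"translation":[0,0,-3],"turn":0,"claw":65},{"translation":[0,0,3],"turn":0,"claw":65},{"translation":[0,0,-3],"turn":0,"claw":65},{"translation":[0,0,3],"turn":0,"claw":65},{"translation":[0,0,-3],"turn":0,"claw":65},{"translation":[0,0,3],"turn":0,"claw":65}]' >/dev/null; sh q.sh
python3 -m jog '[{"translation":[0,0,5],"turn":0,"claw":65},{"translation":[0,0,5],"turn":0,"claw":65},{"translation":[0,0,5],"turn":0,"claw":65},{"translation":[0,0,5],"turn":0,"claw":65},{"translation":[0,0,5],"turn":0,"claw":65},{"translation":[0,0,5],"turn":0,"claw":65}]' >/dev/null; sh q.sh
```

```text
t 34.95 [ 412.6 -262.4  194.7] zdir [-7.02  1.21] qd [ 0.022 -0.087 -0.089]
t 35.55 [ 407.5 -261.1  161.1] zdir [-7.18  1.31] qd [ 0.032 -0.112 -0.135]
```

```bash
python3 -m jog '[{"translation":[0,0,-3],"turn":0,"claw":65},{"translation":[0,0,3],"turn":0,"claw":65},{"translation":[0,0,-3],"turn":0,"claw":65},{"translation":[0,0,3],"turn":0,"claw":65},{"translation":[0,0,-3],"turn":0,"claw":65},{"translation":[0,0,3],"turn":0,"claw":65}]' >/dev/null; sh q.sh
python3 -m jog '[{"translation":[0,0,0],"turn":0,"claw":65},{"translation":[0,0,0],"turn":0,"claw":65},{"translation":[0,0,0],"turn":0,"claw":65},{"translation":[0,0,0],"turn":0,"claw":65}]' >/dev/null; sh q.sh
python3 -m jog '[{"translation":[4,6,0],"turn":0,"claw":65},{"translation":[-4,-6,0],"turn":0,"claw":65},{"translation":[4,6,0],"turn":0,"claw":65},{"translation":[-4,-6,0],"turn":0,"claw":65}]' >/dev/null; sh q.sh
```

```text
t 36.15 [ 407.8 -261.3  161.2] zdir [-7.15  1.29] qd [ 0.027 -0.084 -0.09 ]
t 36.55 [ 407.6 -261.1  161. ] zdir [-7.17  1.3 ] qd [-0.  0.  0.]
t 36.95 [ 406.6 -260.6  161.2] zdir [-7.22  1.33] qd [0.174 0.234 0.006]
```

```bash
python3 -m jog '[{"translation":[0,0,0],"turn":0,"claw":65},{"translation":[0,0,0],"turn":0,"claw":65}]' >/dev/null; sh q.sh
python3 -m jog '[{"translation":[0,0,50],"turn":0,"claw":65},{"translation":[0,0,0],"turn":0,"claw":65},{"translation":[0,0,0],"turn":0,"claw":65}]' >/dev/null; sh q.sh
python3 -m jog '[{"translation":[0,0,-15],"turn":0,"claw":65},{"translation":[0,0,-15],"turn":0,"claw":65},{"translation":[0,0,-15],"turn":0,"claw":65},{"translation":[0,0,0],"turn":0,"claw":65}]' >/dev/null; sh q.sh
```

```text
t 37.15 [ 407.6 -261.1  161.1] zdir [-7.16  1.29] qd [ 0.006  0.013 -0.007]
t 37.45 [ 401.5 -260.1  111.6] zdir [-7.12  1.27] qd [ 0.034 -0.082  0.005]
t 37.85 [ 412.2 -263.9  165.4] zdir [-6.59  0.95] qd [ 0.002  0.002 -0.   ]
```

```bash
python3 -m jog '[{"translation":[0,0,50],"turn":0,"claw":65},{"translation":[0,0,0],"turn":0,"claw":65},{"translation":[0,0,0],"turn":0,"claw":65},{"translation":[0,0,-8],"turn":0,"claw":65},{"translation":[0,0,-8],"turn":0,"claw":65},{"translation":[0,0,-8],"turn":0,"claw":65},{"translation":[0,0,-8],"turn":0,"claw":65},{"translation":[0,0,-8],"turn":0,"claw":65},{"translation":[0,0,-8],"turn":0,"claw":65},{"translation":[0,0,0],"turn":0,"claw":65}]' >/dev/null; sh q.sh
python3 -m jog '[{"translation":[0,0,0],"turn":0,"claw":65},{"translation":[0,0,15],"turn":0,"claw":65},{"translation":[0,0,15],"turn":0,"claw":65},{"translation":[0,0,15],"turn":0,"claw":65},{"translation":[0,0,0],"turn":0,"claw":65}]' >/dev/null; sh q.sh
```

```text
t 38.85 [ 421.2 -268.8  180.3] zdir [-5.35  0.2 ] qd [ 0.004 -0.01  -0.   ]
t 39.35 [ 416.3 -268.3  133.5] zdir [-5.4   0.23] qd [-0.014  0.031  0.019]
```

Slow upward chains lean the tool back outward and downward chains are neutral, so I'll use that.

```bash
python3 -m jog '[{"translation":[0,0,-8],"turn":0,"claw":65},{"translation":[0,0,-8],"turn":0,"claw":65},{"translation":[0,0,-8],"turn":0,"claw":65},{"translation":[0,0,-8],"turn":0,"claw":65},{"translation":[0,0,-8],"turn":0,"claw":65},{"translation":[0,0,-8],"turn":0,"claw":65},{"translation":[0,0,-8],"turn":0,"claw":65},{"translation":[0,0,-8],"turn":0,"claw":65},{"translation":[0,0,-8],"turn":0,"claw":65},{"translation":[0,0,0],"turn":0,"claw":65}]' >/dev/null; sh q.sh
```

```text
t 40.35 [ 425.4 -269.5  215.7] zdir [-5.08  0.04] qd [ 0.006 -0.014 -0.004]
```

```bash
python3 -m jog '[{"translation":[0,0,50],"turn":0,"claw":65},{"translation":[0,0,0],"turn":0,"claw":65},{"translation":[0,0,0],"turn":0,"claw":65},{"translation":[0,0,-8],"turn":0,"claw":65},{"translation":[0,0,-8],"turn":0,"claw":65},{"translation":[0,0,-8],"turn":0,"claw":65},{"translation":[0,0,50],"turn":0,"claw":65},{"translation":[0,0,0],"turn":0,"claw":65},{"translation":[0,0,0],"turn":0,"claw":65},{"translation":[0,0,-8],"turn":0,"claw":65}]' >/dev/null; sh q.sh
python3 -m jog '[{"translation":[0,0,-8],"turn":0,"claw":65},{"translation":[0,0,-8],"turn":0,"claw":65},{"translation":[0,0,0],"turn":0,"claw":65}]' >/dev/null; sh q.sh
```

```text
t 41.35 [ 426.5 -273.2  161.5] zdir [-4.17 -0.52] qd [-0.092  0.243  0.229]
t 41.65 [ 433.3 -276.2  186.9] zdir [-3.4  -0.98] qd [-0.004  0.012  0.004]
```

```bash
sh t.sh
python3 - <<'E'
from h import *
cam=grab("wrist"); save(cam[0],"w17"); H,S,V=hsv(cam[0]); o=cam[4]
M=R.from_quat(o["orientation"]).as_matrix(); b=M@[-.0023,.0018,0]*1000
k=(V<65); k[300:]=0; k[:, :235]=0; k[:,400:]=0
for c in blobs(k,800)[:2]: r=rect(c,cam,.046); print(c.min(0),c.max(0),r,"corr",r[0]-b[0],r[1]-b[1])
E
```

```text
t 41.65 pos [ 433.3 -276.2  186.9] jaw 117.08 gap 64.8 tilt 3.54 F [ 0.4  0.4 -0.3]
TODO tool shift [ 19.8   2.2 163.4] turn 0.005 j [-0.54  0.33 -0.02  1.26 -0.05 -1.01]
tool z [-0.0593 -0.0171] up in tool xy (deg) [3.47 0.68]
[305 143] [343 255] (405.4, -285.3, 87.4, 28.9, 27.4) corr 404.1761568507723 -287.9492041723004
```

View pics/w17.png

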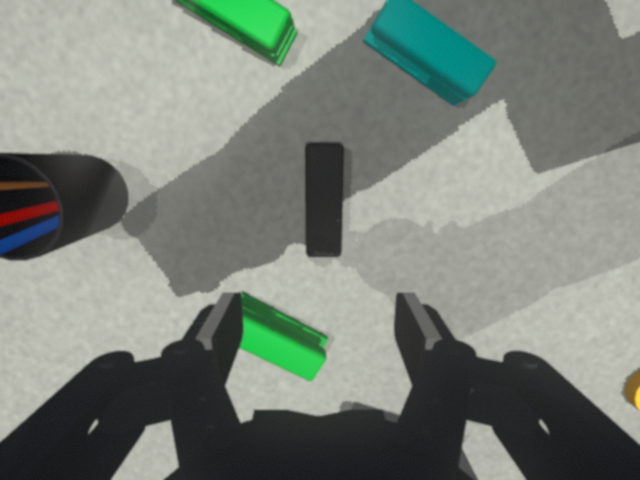

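Stapler at (325,200), centred and square to the open jaws, about (404.5,-287). Descending.

```bash
sed -i 's/^todo.*/todo(404.5,-287,27,117.2)/' t.sh
python3 -m jog '[{"translation":[10,2,30],"turn":0,"claw":60},{"translation":[10,1,30],"turn":0,"claw":60},{"translation":[0,0,25],"turn":0,"claw":60},{"translation":[0,0,0],"turn":0,"claw":60},{"translation":[0,0,0],"turn":0,"claw":60}]' >/dev/null; sh t.sh
```

```text
t 42.2 pos [ 410.9 -285.6  103.7] jaw 117.12 gap 59.9 tilt 3.28 F [ 0.  -0.  -0.1]
TODO tool shift [ 1.9  1.2 77. ] turn -0.001 j [-0.58  0.37 -0.2   1.04 -0.05 -1.05]
tool z [-0.0534 -0.0207] up in tool xy (deg) [3.26 0.34]
```

```bash
python3 -m jog '[{"translation":[2,1,28],"turn":0,"claw":60},{"translation":[0,0,15],"turn":0,"claw":60},{"translation":[0,0,0],"turn":0,"claw":60},{"translation":[0,0,0],"turn":0,"claw":60}]' >/dev/null; sh t.sh
python3 - <<'E'
from h import *
cam=grab("wrist"); save(cam[0],"w18")
E
```

```text
t 42.6 pos [ 411.1 -289.    65.9] jaw 117.18 gap 60.0 tilt 2.98 F [ 0.2  0.2 -0.3]
TODO tool shift [ 2.9  4.9 39.1] turn -0.0 j [-0.59  0.41 -0.25  0.93 -0.05 -1.06]
tool z [-0.0448 -0.0263] up in tool xy (deg) [ 2.97 -0.17]
```

View pics/w18.png

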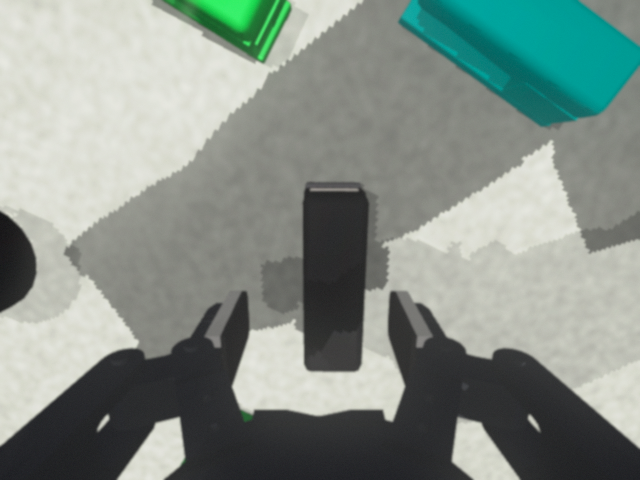

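The stapler is at column 335 against a finger mid-line of 318, so I'll shift +6 in tool y and continue down.

```bash
python3 -m jog '[{"translation":[3,6,5],"turn":0,"claw":60},{"translation":[0,0,0],"turn":0,"claw":60},{"translation":[0,0,15],"turn":0,"claw":60},{"translation":[0,0,0],"turn":0,"claw":60}]' >/dev/null; sh t.sh
python3 -m jog '[{"translation":[0,0,12],"turn":0,"claw":60},{"translation":[0,0,0],"turn":0,"claw":60}]' >/dev/null; sh t.sh
```

```text
t 43.05 pos [ 406.9 -286.5   49.4] jaw 117.22 gap 60.1 tilt 2.82 F [-0.1  1.5  0.1]
TODO tool shift [ 1.3  0.9 22.5] turn 0.0 j [-0.59  0.42 -0.29  0.88 -0.05 -1.06]
tool z [-0.0386 -0.0304] up in tool xy (deg) [ 2.77 -0.54]
t 43.25 pos [ 407.1 -287.3   37.8] jaw 117.22 gap 59.7 tilt 2.79 F [-1.3 -0.5  0.2]
TODO tool shift [ 1.6  1.5 10.8] turn 0.0 j [-0.59  0.43 -0.3   0.85 -0.05 -1.06]
tool z [-0.0371 -0.0315] up in tool xy (deg) [ 2.71 -0.63]
```

```bash
python3 -m jog '[{"translation":[2,1.5,10],"turn":0,"claw":60},{"translation":[0,0,0],"turn":0,"claw":60}]' >/dev/null; sh t.sh
python3 -m jog '[{"translation":[0,0,0],"turn":0,"claw":22},{"translation":[0,0,0],"turn":0,"claw":22},{"translation":[0,0,0],"turn":0,"claw":22},{"translation":[0,0,0],"turn":0,"claw":22},{"translation":[0,0,0],"turn":0,"claw":22},{"translation":[0,0,0],"turn":0,"claw":22}]' 60 >/dev/null; sh t.sh
python3 - <<'E'
from h import *
cam=grab("wrist"); save(cam[0],"w19")
E
```

```text
t 43.45 pos [ 404.2 -287.3   27.4] jaw 117.22 gap 60.3 tilt 2.78 F [-0.5  0.7 -0.2]
TODO tool shift [-0.4  0.2  0.4] turn 0.0 j [-0.59  0.45 -0.32  0.82 -0.05 -1.06]
tool z [-0.0367 -0.0318] up in tool xy (deg) [ 2.7  -0.66]
t 44.05 pos [ 404.3 -287.3   27.5] jaw 117.22 gap 29.4 tilt 2.76 F [0.2 0.8 0.3]
TODO tool shift [-0.3  0.2  0.5] turn 0.0 j [-0.59  0.45 -0.32  0.82 -0.05 -1.06]
tool z [-0.0365 -0.0314] up in tool xy (deg) [ 2.69 -0.64]
```

View pics/w19.png

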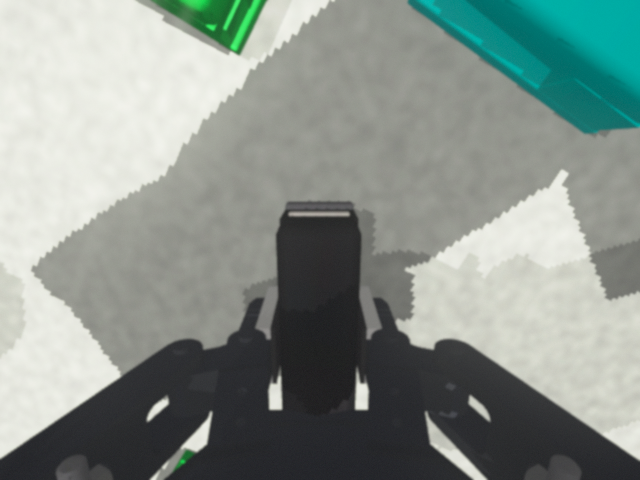

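Gripped at 29.4 mm, square. The base tip protrudes about 3 mm beyond the cover at the far end. Lifting and turning.

```bash
sed -i 's/^todo.*/todo(607.8,27.5,27.5,94.9)/' t.sh
python3 -m jog '[{"translation":[0,0,-20],"turn":0,"claw":22},{"translation":[0,0,-35],"turn":0,"claw":22},{"translation":[0,0,-35],"turn":0,"claw":22},{"translation":[0,0,-35],"turn":0.09,"claw":22},{"translation":[0,0,0],"turn":0.1,"claw":22},{"translation":[0,0,0],"turn":0.1,"claw":22},{"translation":[0,0,0],"turn":0.1,"claw":22},{"translation":[0,0,0],"turn":0,"claw":22},{"translation":[0,0,0],"turn":0,"claw":22}]' >/dev/null; sh t.sh
```

```text
t 45.0 pos [ 407.7 -282.3  156.2] jaw 94.16 gap 29.0 tilt 2.83 F [-0.4  1.4 -0.5]
TODO tool shift [-226.9  297.7  111.5] turn -0.013 j [-0.58  0.3  -0.15  1.14 -0.05 -0.65]
tool z [-0.0397 -0.0293] up in tool xy (deg) [ 2.39 -1.51]
```

```bash
python3 -m jog '[{"translation":[-18,24,0],"turn":0,"claw":22},{"translation":[-26,34,0],"turn":0,"claw":22},{"translation":[-26,34,0],"turn":0,"claw":22},{"translation":[-26,34,0],"turn":0,"claw":22},{"translation":[-26,34,0],"turn":0,"claw":22},{"translation":[-26,34,0],"turn":0,"claw":22},{"translation":[-26,34,0],"turn":0,"claw":22},{"translation":[-26,34,0],"turn":0,"claw":22},{"translation":[0,0,0],"turn":0,"claw":22},{"translation":[0,0,0],"turn":0,"claw":22}]' >/dev/null; sh t.sh
python3 - <<'E'
from h import *
cam=grab("wrist"); save(cam[0],"w20")
E
```

```text
t 46.0 pos [592.3   3.7 135.3] jaw 94.95 gap 29.4 tilt 3.09 F [-0.2 -0.5 -1.9]
TODO tool shift [-22.6  25.2 106.2] turn 0.001 j [ 0.02  0.52  0.13  1.23 -0.03 -0.06]
tool z [-0.0448 -0.0301] up in tool xy (deg) [ 2.7 -1.5]
```

View pics/w20.png

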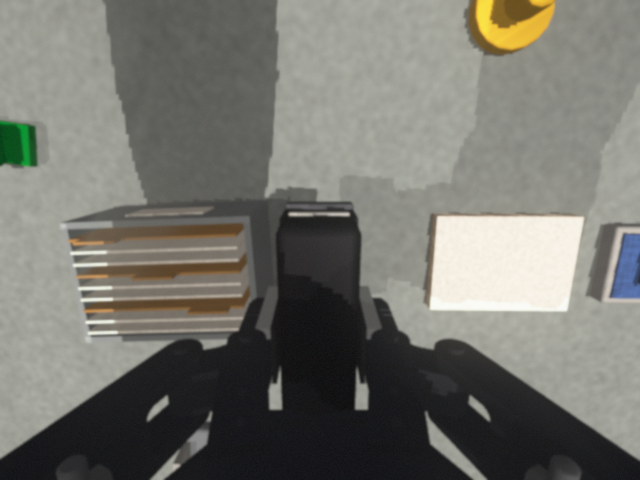

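The stapler hangs straight. The box's facing edge is at column about 250 and the pile's edge at about 430, so it needs shifting toward the pile before lowering.

```bash
python3 -m jog '[{"translation":[-17,25,0],"turn":0,"claw":22},{"translation":[0,0,0],"turn":0,"claw":22},{"translation":[0,0,20],"turn":0,"claw":22},{"translation":[0,0,20],"turn":0,"claw":22},{"translation":[0,0,0],"turn":0,"claw":22},{"translation":[0,0,0],"turn":0,"claw":22}]' >/dev/null; sh t.sh
```

```text
t 46.65 pos [602.6  21.6  94.1] jaw 94.57 gap 28.9 tilt 3.19 F [ 1.3 -0.6 -1.7]
TODO tool shift [-8.9  7.2 66. ] turn -0.006 j [ 0.05  0.57  0.11  1.16 -0.03 -0.03]
tool z [-0.0465 -0.0307] up in tool xy (deg) [ 2.79 -1.54]
```

```bash
python3 -m jog '[{"translation":[-9,8,0],"turn":-0.006,"claw":22},{"translation":[0,0,0],"turn":0,"claw":22},{"translation":[0,0,20],"turn":0,"claw":22},{"translation":[0,0,0],"turn":0,"claw":22},{"translation":[0,0,0],"turn":0,"claw":22}]' >/dev/null; sh t.sh
python3 - <<'E'
from h import *
cam=grab("wrist"); save(cam[0],"w21")
E
```

```text
t 47.15 pos [614.1  29.3  78.6] jaw 94.86 gap 28.8 tilt 2.78 F [ 1.1  0.6 -0.3]
TODO tool shift [ 4.4  0.1 51.3] turn -0.001 j [ 0.06  0.6   0.12  1.13 -0.03 -0.02]
tool z [-0.038  -0.0302] up in tool xy (deg) [ 2.32 -1.54]
```

View pics/w21.png

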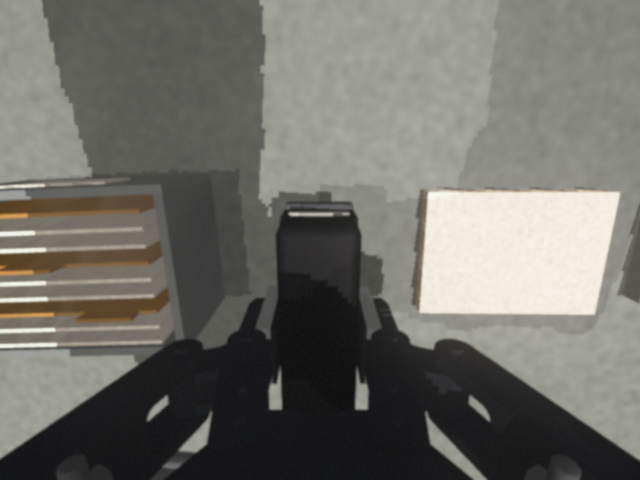

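Run:
```python
from h import *
cam=grab("wrist"); o=cam[4]; M=R.from_quat(o["orientation"]).as_matrix()
b=M@[-.0023,.0018,0]
P=ray([(213,173),(225,297),(415,306),(424,190)],*cam[1:4],0.0)-b
a=np.radians(4.95); y=np.array([-np.sin(a),np.cos(a)]); x=np.array([y[1],-y[0]])
for p in P: print((p*1000).round(1), "rel pile", (((p[:2]*1000)-[597,141])@x).round(1),(((p[:2]*1000)-[597,141])@y).round(1))
print("tcp rel pile",((o["eef_pos"][:2]*1000-[597,141])@x).round(1),((o["eef_pos"][:2]*1000-[597,141])@y).round(1))
save(cv2.resize(cam[0][150:350,140:440],None,fx=2.6,fy=2.6,interpolation=cv2.INTER_CUBIC),"c21")
```

```text
[ 5.658e+02 -4.260e+01  1.000e-01] rel pile -46.9 -180.2
[ 6.448e+02 -3.390e+01  1.000e-01] rel pile 32.5 -178.3
[6.389e+02 8.900e+01 1.000e-01] rel pile 37.3 -55.5
[5.646e+02 8.280e+01 1.000e-01] rel pile -37.3 -55.2
tcp rel pile 7.0 -112.7
```

View pics/c21.png

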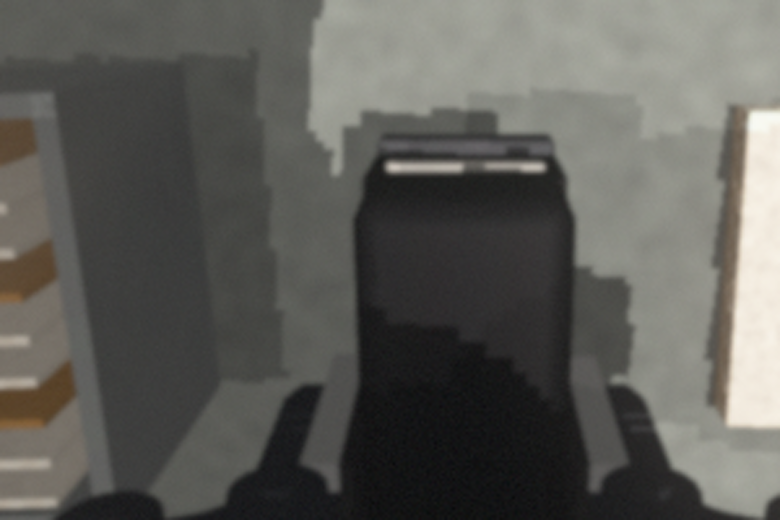

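The measured gap is 124 mm with its middle at about -114.5 from the pile centre. The target (608,27) holds, so I'll lower there.

```bash
sed -i 's/^todo.*/todo(608,27,27.5,94.9)/' t.sh
python3 -m jog '[{"translation":[5,0,18],"turn":0,"claw":22},{"translation":[0,0,0],"turn":0,"claw":22},{"translation":[0,0,10],"turn":0,"claw":22},{"translation":[0,0,0],"turn":0,"claw":22}]' >/dev/null; sh t.sh
```

```text
t 47.65 pos [610.   28.3  53.4] jaw 94.87 gap 28.8 tilt 2.56 F [-0.6 -0.8 -2.1]
TODO tool shift [ 1.1 -0.4 26. ] turn -0.001 j [ 0.06  0.62  0.07  1.06 -0.03 -0.02]
tool z [-0.0332 -0.03  ] up in tool xy (deg) [ 2.04 -1.55]
```

```bash
python3 -m jog '[{"translation":[1,0,15],"turn":0,"claw":22},{"translation":[0,0,0],"turn":0,"claw":22},{"translation":[0,0,5],"turn":0,"claw":22},{"translation":[0,0,0],"turn":0,"claw":22}]' >/dev/null; sh t.sh
python3 -m jog '[{"translation":[0,-0.5,4],"turn":0,"claw":22},{"translation":[0,0,0],"turn":0,"claw":22}]' >/dev/null; sh t.sh
```

```text
t 48.05 pos [610.7  27.8  35.6] jaw 94.87 gap 29.2 tilt 2.37 F [-0.   0.1 -1.7]
TODO tool shift [ 2.5 -0.3  8.2] turn -0.001 j [ 0.06  0.63  0.05  1.02 -0.03 -0.03]
tool z [-0.0286 -0.0298] up in tool xy (deg) [ 1.78 -1.56]
t 48.25 pos [611.5  27.2  32.4] jaw 94.87 gap 29.0 tilt 2.29 F [ 0.2 -0.4 -2.4]
TODO tool shift [3.4 0.2 5. ] turn -0.001 j [ 0.06  0.64  0.05  1.01 -0.03 -0.03]
tool z [-0.0268 -0.0297] up in tool xy (deg) [ 1.67 -1.56]
```

```bash
python3 -m jog '[{"translation":[3.5,0,2],"turn":0,"claw":22},{"translation":[0,0,0],"turn":0,"claw":22},{"translation":[0,0,1.5],"turn":0,"claw":22},{"translation":[0,0,0],"turn":0,"claw":22}]' >/dev/null; sh t.sh
python3 -m jog '[{"translation":[0,0,1.5],"turn":0,"claw":22},{"translation":[0,0,0],"turn":0,"claw":22}]' >/dev/null; sh t.sh
```

```text
t 48.65 pos [608.   26.8  29.4] jaw 94.86 gap 29.1 tilt 2.25 F [-1.1 -0.3 -1.1]
TODO tool shift [-0.1  0.3  1.9] turn -0.001 j [ 0.06  0.63  0.03  1.   -0.03 -0.03]
tool z [-0.0257 -0.0296] up in tool xy (deg) [ 1.61 -1.57]
t 48.85 pos [608.4  26.8  28.5] jaw 94.86 gap 29.2 tilt 2.2 F [-1.   0.1 -0.6]
TODO tool shift [0.4 0.3 1. ] turn -0.001 j [ 0.06  0.63  0.03  0.99 -0.03 -0.03]
tool z [-0.0246 -0.0295] up in tool xy (deg) [ 1.55 -1.57]
```

```bash
python3 -m jog '[{"translation":[0,0,1],"turn":0,"claw":22},{"translation":[0,0,0],"turn":0,"claw":35},{"translation":[0,0,0],"turn":0,"claw":50},{"translation":[0,0,0],"turn":0,"claw":50},{"translation":[0,0,-15],"turn":0,"claw":50},{"translation":[0,0,-30],"turn":0,"claw":50},{"translation":[0,0,-40],"turn":0,"claw":50},{"translation":[0,0,-40],"turn":0,"claw":50},{"translation":[0,0,0],"turn":0,"claw":50},{"translation":[0,0,0],"turn":0,"claw":50}]' >/dev/null; sed -i 's/^todo.*/todo(428,112,100)/' t.sh; sh t.sh
python3 - <<'E'
from h import *
cam=grab("wrist"); save(cam[0],"w22")
cam=grab("scene"); save(cv2.resize(cam[0][180:330,200:460],None,fx=3,fy=3),"s22"); H,S,V=hsv(cam[0])
for c in blobs((H>15)&(H<28)&(S>150)&(V>90),40)[:4]: print("brass",c.min(0),c.max(0),rect(c,cam,.007))
E
```

```text
t 49.85 pos [611.   30.5 155.2] jaw 94.86 gap 50.4 tilt 2.32 F [-0.2 -0.2 -0.5]
TODO tool shift [173.8  98.2  57.7] turn 0 j [ 0.06  0.53  0.21  1.28 -0.03 -0.02]
tool z [-0.0273 -0.0298] up in tool xy (deg) [ 1.7  -1.57]
brass [360 207] [378 225] (421.6, 109.9, 54.5, 44.6, 9.0)
```

View pics/w22.png

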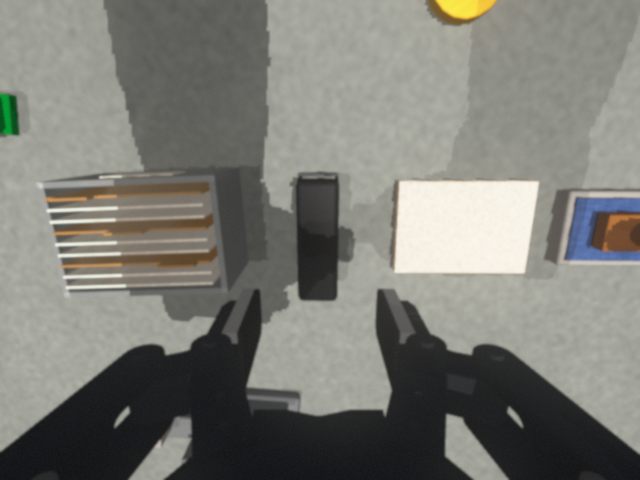

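View pics/s22.png

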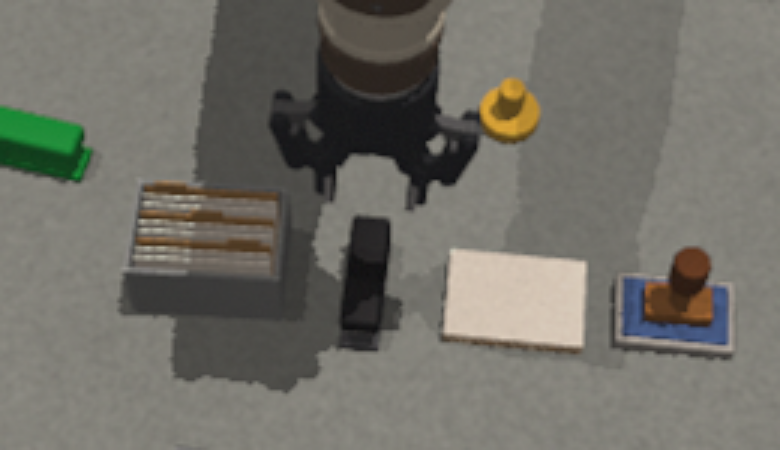

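The stapler stands between box and pile (wrist (318,235)). I'll check its placing.

Run:
```python
from h import *
a=np.radians(4.95); y=np.array([-np.sin(a),np.cos(a)]); x=np.array([y[1],-y[0]])
cam=grab("wrist"); H,S,V=hsv(cam[0]); 
k=(V<70)&(S<110); k[310:]=0; k[:,:285]=0; k[:,350:]=0
r=rect(blobs(k,500)[0],cam,.046); print("stapler",r)
m=(S<70)&(V>190); m[:,:380]=0;m[:,545:]=0; m[300:]=0
for c in blobs(m,500)[:2]: q=rect(c,cam,.012); print("cards",q); 
q=rect(blobs(m,500)[0],cam,.012); d=np.array(r[:2])-q[:2]; print("stapler rel pile (wrist)",(d@x).round(1),(d@y).round(1),"ang",r[4]-q[4])
foot=ray([(247,180),(247,265)],*cam[1:4],0); print("box foot",[(((f[:2]*1000)-q[:2])@y).round(1) for f in foot])
cam=grab("scene"); H,S,V=hsv(cam[0]); k=(V<50); 
for c in blobs(k,60):
    if 305<c[:,0].mean()<340 and c[:,1].mean()>245: print("scene",c.min(0),c.max(0),rect(c,cam,.046),rect(c,cam,.0))
save(cv2.resize(cam[0][240:310,230:380],None,fx=5,fy=5,interpolation=cv2.INTER_CUBIC),"c22")
cam=grab("side"); save(cv2.resize(cam[0][160:300,220:400],None,fx=4,fy=4,interpolation=cv2.INTER_CUBIC),"d22")
```

```text
stapler (610.4, 25.6, 89.4, 29.4, 5.0)
cards (598.9, 139.4, 105.8, 75.7, -84.8)
stapler rel pile (wrist) 1.6 -114.4 ang 89.8
box foot [np.float64(-172.7), np.float64(-176.5)]
scene [313 253] [329 296] (624.3, 29.6, 110.0, 30.6, 5.2) (600.0, 24.9, 114.7, 32.0, 5.2)
```

View pics/c22.png

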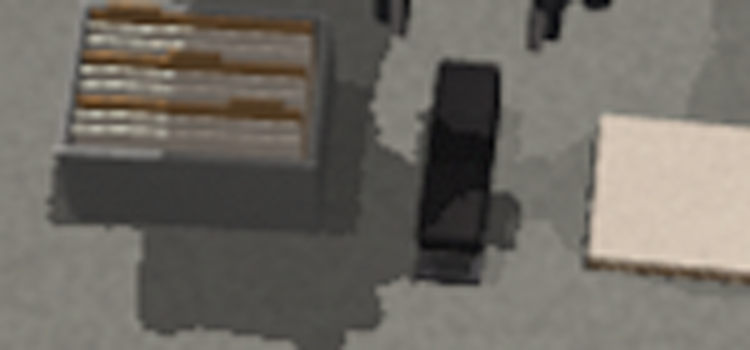

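View pics/d22.png

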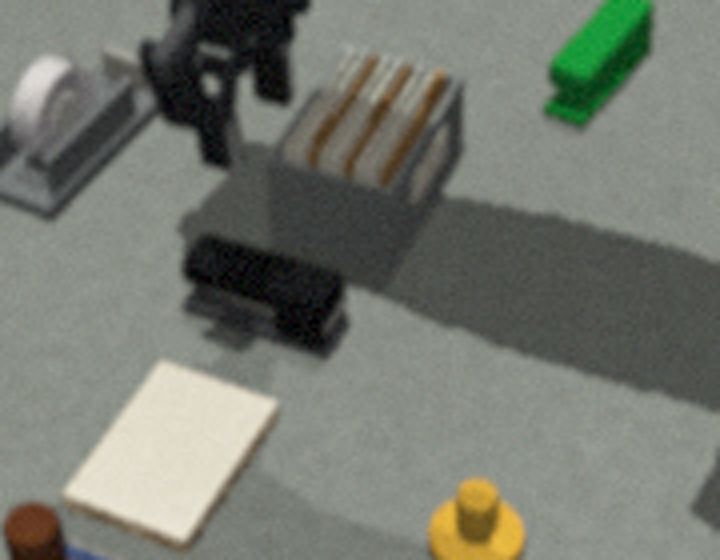

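The stapler sits on its base, parallel (0.2°), 1.6 mm off in x and -114.4 mm from the pile centre, against a wanted -114. Now the paperweight, the only brass thing, at (463,5) in the wrist view.

```bash
python3 -m jog '[{"translation":[28,20,-8],"turn":0,"claw":60},{"translation":[30,25,-8],"turn":0,"claw":60},{"translation":[30,25,-8],"turn":0,"claw":60},{"translation":[20,20,0],"turn":0,"claw":60},{"translation":[0,0,0],"turn":0,"claw":60},{"translation":[0,0,0],"turn":0,"claw":60}]' >/dev/null; sh t.sh
python3 - <<'E'
from h import *
cam=grab("wrist"); save(cam[0],"w23"); H,S,V=hsv(cam[0]); o=cam[4]
c=blobs((H>13)&(H<30)&(S>150)&(V>70),100)
for q in c[:3]: print(q.min(0),q.max(0),rect(q,cam,.010))
E
```

```text
t 50.7 pos [488.  112.4 170.8] jaw 94.75 gap 60.1 tilt 3.22 F [0.1 0.4 0.6]
TODO tool shift [56.3  6.6 73.4] turn 0 j [ 0.24  0.32 -0.07  1.23 -0.02  0.16]
tool z [-0.0458 -0.0326] up in tool xy (deg) [ 2.77 -1.65]
[298 127] [358 188] (429.5, 109.3, 48.6, 48.3, -39.7)
```

View pics/w23.png

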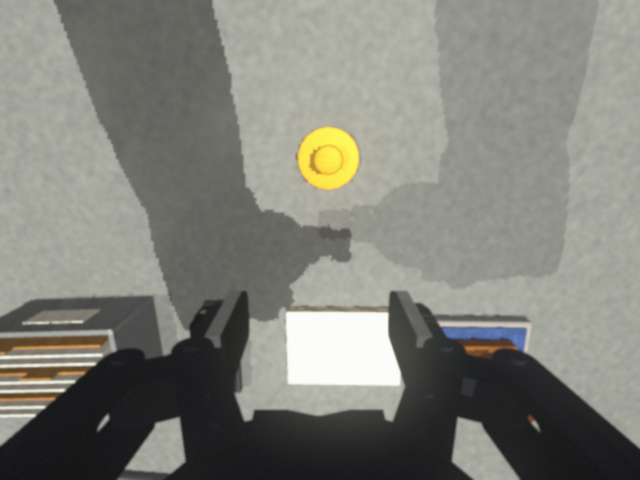

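The weight is at (328,159), about (428,110.5). Approaching.

```bash
sed -i 's/^todo.*/todo(428,110.5,29)/' t.sh
python3 -m jog '[{"translation":[28,2,20],"turn":0,"claw":60},{"translation":[25,2,25],"turn":0,"claw":60},{"translation":[0,0,20],"turn":0,"claw":60},{"translation":[0,0,0],"turn":0,"claw":60},{"translation":[0,0,0],"turn":0,"claw":60}]' >/dev/null; sh t.sh
```

```text
t 51.25 pos [434.8 107.2 105.1] jaw 94.37 gap 59.8 tilt 3.21 F [ 0.3 -1.3  0.7]
TODO tool shift [ 2.9  6.1 76.2] turn 0 j [ 0.26  0.29 -0.31  1.02 -0.02  0.18]
tool z [-0.0453 -0.033 ] up in tool xy (deg) [ 2.73 -1.69]
```

```bash
python3 -m jog '[{"translation":[3,6,20],"turn":0,"claw":50},{"translation":[0,0,0],"turn":0,"claw":50},{"translation":[0,0,15],"turn":0,"claw":50},{"translation":[0,0,0],"turn":0,"claw":50}]' >/dev/null; sh t.sh
python3 - <<'E'
from h import *
cam=grab("wrist"); save(cam[0],"w24")
E
```

```text
t 51.65 pos [436.6 111.7  73.5] jaw 94.18 gap 50.1 tilt 2.8 F [-0.2 -0.1 -0.2]
TODO tool shift [ 6.9  0.7 44.9] turn 0 j [ 0.26  0.33 -0.35  0.93 -0.02  0.19]
tool z [-0.0373 -0.0314] up in tool xy (deg) [ 2.26 -1.64]
```

View pics/w24.png

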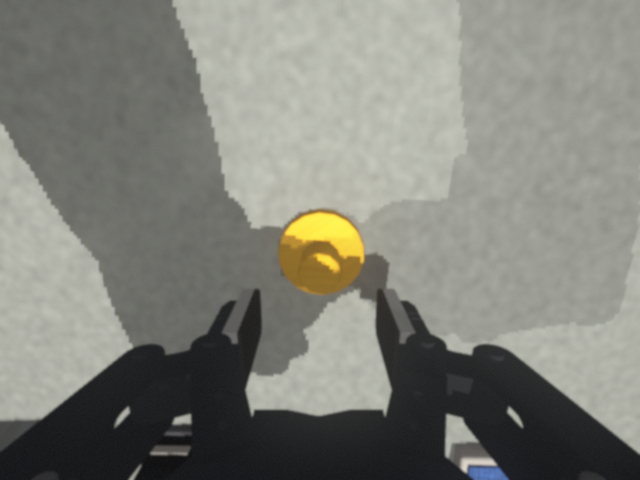

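The knob (320,266) is centred between the fingers and needs about 7 mm forward.

```bash
python3 -m jog '[{"translation":[7,0.5,10],"turn":0,"claw":50},{"translation":[0,0,0],"turn":0,"claw":50},{"translation":[0,0,12],"turn":0,"claw":50},{"translation":[0,0,0],"turn":0,"claw":50}]' >/dev/null; sh t.sh
python3 -m jog '[{"translation":[2,0,8],"turn":0,"claw":50},{"translation":[0,0,0],"turn":0,"claw":50}]' >/dev/null; sh t.sh
python3 - <<'E'
from h import *
cam=grab("wrist"); save(cam[0],"w25")
E
```

```text
t 52.1 pos [433.1 111.8  55.7] jaw 94.13 gap 50.1 tilt 2.3 F [-0.3 -0.2 -0. ]
TODO tool shift [ 4.4 -0.2 26.9] turn 0 j [ 0.27  0.34 -0.39  0.87 -0.02  0.19]
tool z [-0.0276 -0.029 ] up in tool xy (deg) [ 1.7  -1.55]
t 52.3 pos [431.4 111.6  48.4] jaw 94.13 gap 50.3 tilt 2.22 F [-0.1 -0.7  0. ]
TODO tool shift [ 2.9 -0.3 19.5] turn 0 j [ 0.27  0.35 -0.41  0.85 -0.02  0.2 ]
tool z [-0.026  -0.0286] up in tool xy (deg) [ 1.6  -1.53]
```

View pics/w25.png

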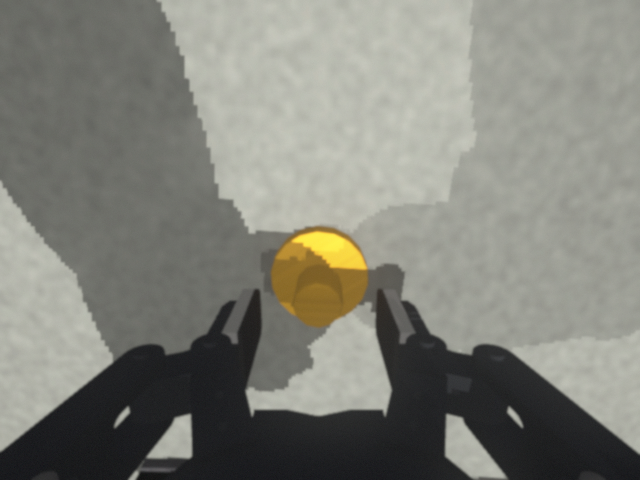

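```bash
python3 -m jog '[{"translation":[3,0,10],"turn":0,"claw":50},{"translation":[0,0,0],"turn":0,"claw":50},{"translation":[1,0,8],"turn":0,"claw":50},{"translation":[0,0,0],"turn":0,"claw":45}]' >/dev/null; sh t.sh
python3 - <<'E'
from h import *
cam=grab("wrist"); save(cam[0],"w26")
E
```

```text
t 52.75 pos [428.  111.2  30.2] jaw 94.13 gap 44.7 tilt 2.07 F [-0.8 -0.3 -0.9]
TODO tool shift [ 0.  -0.6  1.3] turn 0 j [ 0.27  0.37 -0.44  0.79 -0.02  0.2 ]
tool z [-0.023  -0.0279] up in tool xy (deg) [ 1.43 -1.5 ]
```

View pics/w26.png

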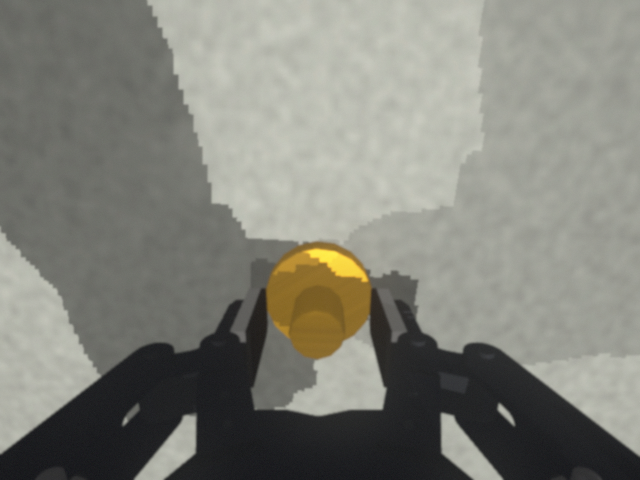

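The knob (317,335) is between the pads. Closing.

```bash
python3 -m jog '[{"translation":[0,0,0],"turn":0,"claw":14},{"translation":[0,0,0],"turn":0,"claw":14},{"translation":[0,0,0],"turn":0,"claw":14},{"translation":[0,0,0],"turn":0,"claw":14},{"translation":[0,0,0],"turn":0,"claw":14},{"translation":[0,0,0],"turn":0,"claw":14}]' 60 >/dev/null; sh t.sh
python3 -m jog '[{"translation":[0,0,-15],"turn":0,"claw":14},{"translation":[0,0,-25],"turn":0,"claw":14},{"translation":[0,0,0],"turn":0,"claw":14},{"translation":[0,0,0],"turn":0,"claw":14}]' >/dev/null; sed -i 's/^todo.*/todo(597.3,140.7,80,94.9)/' t.sh; sh t.sh
python3 - <<'E'
from h import *
cam=grab("wrist"); save(cam[0],"w27")
E
```

```text
t 53.4 pos [428.9 111.4  31.2] jaw 94.13 gap 20.4 tilt 2.0 F [-0.1  0.3 -0.8]
TODO tool shift [ 0.9 -0.7  2.2] turn 0 j [ 0.27  0.37 -0.44  0.79 -0.02  0.2 ]
tool z [-0.0216 -0.0274] up in tool xy (deg) [ 1.35 -1.48]
t 53.8 pos [428.5 112.1  70.5] jaw 94.13 gap 20.0 tilt 2.16 F [-0.2 -0.4 -1.9]
TODO tool shift [-170.1   16.1  -14.4] turn -0.014 j [ 0.27  0.31 -0.39  0.9  -0.02  0.2 ]
tool z [-0.0247 -0.0284] up in tool xy (deg) [ 1.53 -1.52]
```

View pics/w27.png

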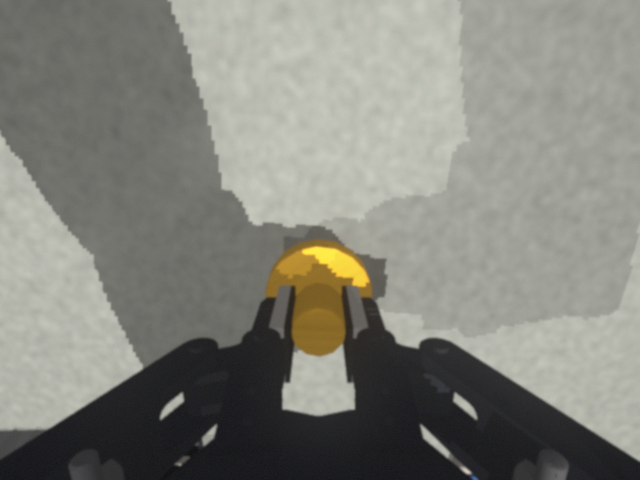

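```bash
python3 -m jog '[{"translation":[-25,2,-8],"turn":-0.01,"claw":14},{"translation":[-36,4,-5],"turn":0,"claw":14},{"translation":[-36,4,0],"turn":0,"claw":14},{"translation":[-36,4,0],"turn":0,"claw":14},{"translation":[-20,2,0],"turn":0,"claw":14},{"translation":[0,0,0],"turn":0,"claw":14},{"translation":[0,0,0],"turn":0,"claw":14}]' >/dev/null; sh t.sh
python3 - <<'E'
from h import *
cam=grab("wrist"); save(cam[0],"w28")
E
```

```text
t 54.55 pos [578.  139.7  67.5] jaw 94.76 gap 20.1 tilt 2.99 F [-0.3  0.4 -1.5]
TODO tool shift [-18.8  -1.  -13.3] turn -0.002 j [ 0.25  0.58  0.05  1.09 -0.02  0.17]
tool z [-0.0409 -0.0325] up in tool xy (deg) [ 2.49 -1.66]
```

View pics/w28.png

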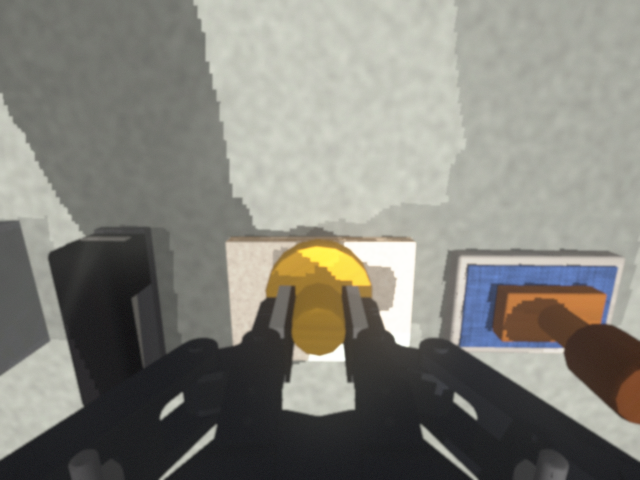

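The weight is over the pile, centred sideways (weight column 319, pile 226 to 415). It goes 19 mm further out, then down.

```bash
sed -i 's/^todo.*/todo(597.3,140.7,43.2,94.9)/' t.sh
python3 -m jog '[{"translation":[-18,-1,0],"turn":0,"claw":14},{"translation":[0,0,0],"turn":0,"claw":14},{"translation":[0,0,0],"turn":0,"claw":14}]' >/dev/null; sh t.sh
python3 -m jog '[{"translation":[0,0,10],"turn":0,"claw":14},{"translation":[0,0,0],"turn":0,"claw":14}]' >/dev/null; sh t.sh
```

```text
t 54.9 pos [590.7 139.2  65.1] jaw 94.8 gap 20.3 tilt 3.38 F [ 0.  -0.6 -1.6]
TODO tool shift [-7.8  1.6 21.5] turn -0.002 j [ 0.24  0.61  0.1   1.11 -0.02  0.16]
tool z [-0.0482 -0.0341] up in tool xy (deg) [ 2.91 -1.72]
t 55.1 pos [587.9 138.6  54.5] jaw 94.82 gap 20.3 tilt 3.48 F [-1.1 -1.1 -2.1]
TODO tool shift [-10.2   1.7  10.7] turn -0.001 j [ 0.24  0.62  0.08  1.09 -0.02  0.16]
tool z [-0.05   -0.0344] up in tool xy (deg) [ 3.02 -1.73]
```

```bash
python3 -m jog '[{"translation":[-11,2,0],"turn":0,"claw":14},{"translation":[0,0,0],"turn":0,"claw":14}]' >/dev/null; sh t.sh
python3 -m jog '[{"translation":[0,0,6],"turn":0,"claw":14},{"translation":[0,0,0],"turn":0,"claw":14}]' >/dev/null; sh t.sh
```

```text
t 55.3 pos [596.9 141.3  53.4] jaw 94.83 gap 20.0 tilt 3.6 F [ 0.3 -0.6 -1.4]
TODO tool shift [-0.9 -0.3 10.2] turn -0.001 j [ 0.24  0.64  0.11  1.1  -0.02  0.16]
tool z [-0.0522 -0.0349] up in tool xy (deg) [ 3.15 -1.75]
t 55.5 pos [595.2 140.9  46.8] jaw 94.85 gap 19.8 tilt 3.68 F [-0.8 -0.3 -2.4]
TODO tool shift [-2.2 -0.2  3.5] turn -0.001 j [ 0.24  0.64  0.1   1.09 -0.02  0.16]
tool z [-0.0537 -0.0352] up in tool xy (deg) [ 3.24 -1.75]
```

```bash
python3 -m jog '[{"translation":[-2,0,1.5],"turn":0,"claw":14},{"translation":[0,0,0],"turn":0,"claw":14},{"translation":[0,0,1.5],"turn":0,"claw":14},{"translation":[0,0,0],"turn":0,"claw":14}]' >/dev/null; sh t.sh
python3 - <<'E'
from h import *
cam=grab("side"); save(cv2.resize(cam[0][210:330,200:380],None,fx=4,fy=4,interpolation=cv2.INTER_CUBIC),"s29")
cam=grab("scene"); save(cv2.resize(cam[0][220:310,320:460],None,fx=5,fy=5,interpolation=cv2.INTER_CUBIC),"c29")
E
```

```text
t 55.9 pos [596.6 140.8  43.8] jaw 94.85 gap 20.0 tilt 3.69 F [-0.2  0.3 -2. ]
TODO tool shift [-0.7 -0.1  0.6] turn -0.001 j [ 0.24  0.65  0.1   1.08 -0.02  0.16]
tool z [-0.0538 -0.0353] up in tool xy (deg) [ 3.24 -1.76]
```

View pics/s29.png

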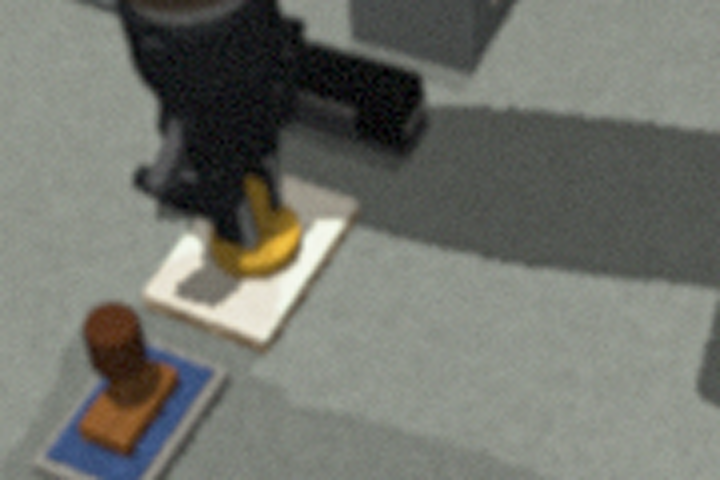

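View pics/c29.png

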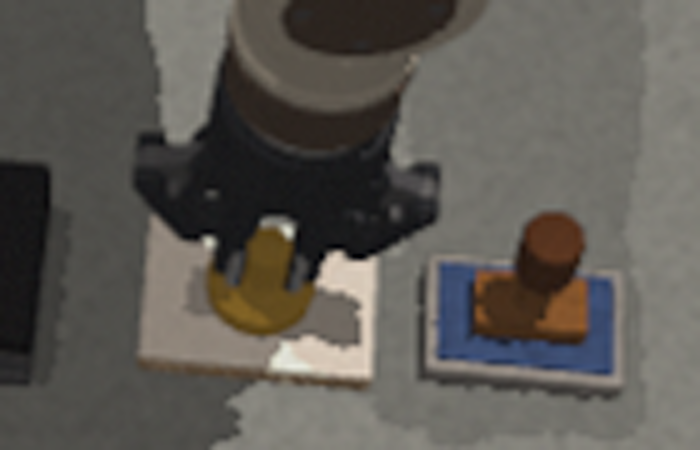

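The weight is over the middle of the pile, just touching. One more mm, then release.

```bash
python3 -m jog '[{"translation":[-1,0,1],"turn":0,"claw":14},{"translation":[0,0,0],"turn":0,"claw":14},{"translation":[0,0,0.8],"turn":0,"claw":14},{"translation":[0,0,0],"turn":0,"claw":14}]' >/dev/null; sh t.sh
python3 -m jog '[{"translation":[0,0,0],"turn":0,"claw":24},{"translation":[0,0,0],"turn":0,"claw":34},{"translation":[0,0,0],"turn":0,"claw":44},{"translation":[0,0,0],"turn":0,"claw":44},{"translation":[0,0,-10],"turn":0,"claw":44},{"translation":[0,0,-20],"turn":0,"claw":44},{"translation":[0,0,-35],"turn":0,"claw":44},{"translation":[0,0,-35],"turn":0,"claw":44},{"translation":[0,0,0],"turn":0,"claw":44},{"translation":[0,0,0],"turn":0,"claw":44}]' >/dev/null;sh t.sh
python3 - <<'E'
from h import *
cam=grab("wrist"); save(cam[0],"w30")
E
```

```text
t 56.4 pos [596.8 140.8  43.7] jaw 94.86 gap 19.9 tilt 3.72 F [-1.1 -0.4  0.2]
TODO tool shift [-0.5 -0.1  0.5] turn -0.001 j [ 0.24  0.65  0.1   1.09 -0.02  0.16]
tool z [-0.0545 -0.0351] up in tool xy (deg) [ 3.28 -1.74]
t 57.4 pos [603.  144.5 148.9] jaw 94.85 gap 43.8 tilt 3.67 F [ 0.1 -0.4 -0.2]
TODO tool shift [ 1.000e-01 -0.000e+00  1.059e+02] turn -0.001 j [ 0.25  0.58  0.26  1.32 -0.02  0.16]
tool z [-0.0535 -0.0352] up in tool xy (deg) [ 3.22 -1.75]
```

View pics/w30.png

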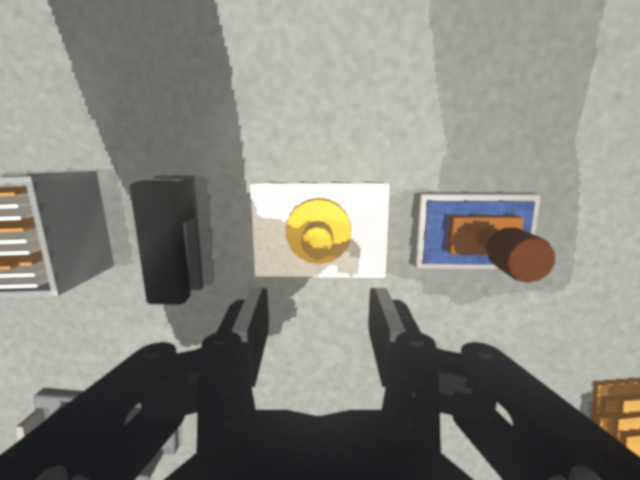

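The weight stands mid-pile (disc (318,230), pile centre about (320,230)). I'll retreat and do a final check.

```bash
python3 -m jog '[{"translation":[0,0,-40],"turn":0,"claw":44},{"translation":[30,0,-30],"turn":0,"claw":44},{"translation":[45,0,0],"turn":0,"claw":44},{"translation":[45,0,0],"turn":0,"claw":44},{"translation":[45,0,0],"turn":0,"claw":44},{"translation":[0,0,0],"turn":0,"claw":44},{"translation":[0,0,0],"turn":0,"claw":44},{"translation":[0,0,0],"turn":0,"claw":44}]'
python3 - <<'E'
from h import *
a=np.radians(4.95); y=np.array([-np.sin(a),np.cos(a)]); x=np.array([y[1],-y[0]])
for n in ["scene","side"]:
    cam=grab(n); H,S,V=hsv(cam[0]); save(cv2.resize(cam[0][220:320,220:470] if n=="scene" else cam[0][160:400,190:410],None,fx=3 if n=="scene" else 2.5,fy=3 if n=="scene" else 2.5,interpolation=cv2.INTER_CUBIC),n+"F"); save(cam[0],n+"FF")
    pile=(S<70)&(V>140); b=[]
    for k,m,z in [("brass",(H>13)&(H<30)&(S>130)&(V>70),.026),("pad",((H>105)&(H<130)&(S>90)&(V>40))|((H<15)&(S>110)),.016)]:
        for c in blobs(m,60):
            r=rect(c,cam,z)
            if abs(r[0]-590)<60 and -50<r[1]<350:
                d=np.array(r[:2])-[597,141]; print(n,k,r,"rel pile",(d@x).round(1),(d@y).round(1))
E
```

```text
time_s: 58.25
eef_pos: [0.4317, 0.1309, 0.2217]
orientation: [-0.042, 0.998, -0.018, -0.036]
ft_force: [0.4, 0.2, 0.6]
finger_gap: 0.0439
scene brass (597.9, 140.7, 49.4, 49.1, -49.8) rel pile 0.9 -0.4
scene pad (571.3, 259.6, 78.9, 75.4, 5.0) rel pile -15.4 120.4
side brass (594.4, 138.6, 61.6, 45.5, -60.3) rel pile -2.8 -2.2
side brass (583.7, 272.2, 30.1, 26.6, -83.5) rel pile -1.9 131.9
side pad (585.7, 262.0, 76.5, 46.7, -84.7) rel pile -0.8 121.5
side pad (624.2, 226.3, 35.6, 24.5, -51.9) rel pile 34.5 82.6
```

View pics/sceneFF.png

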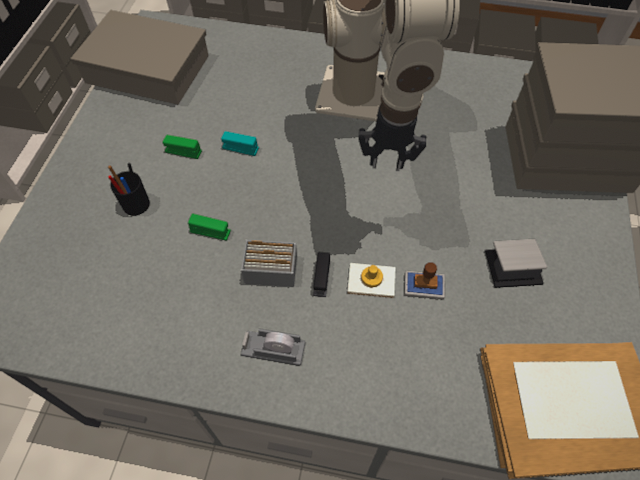

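View pics/sideF.png

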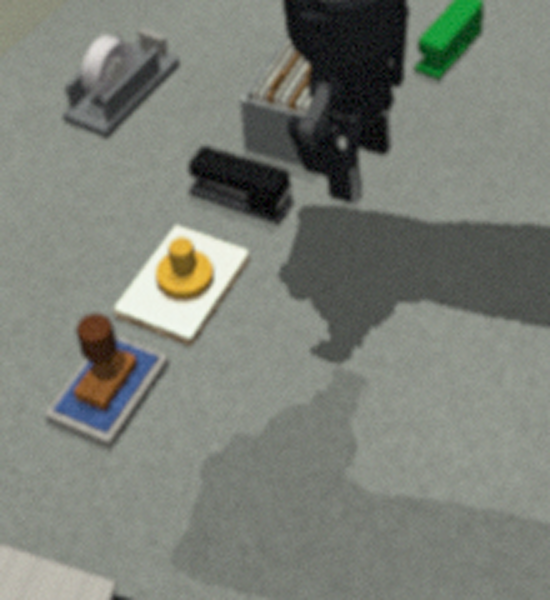

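The scene shows box (270,262), stapler (321,274), weight on the pile (372,276), and stamp on the pad (427,280). The pen pot, punch, tape dispenser and look-alikes are where they were, and the gripper is clear. Handing in.

```bash
python3 -c "
from bench import ctrl
print(ctrl.sign_off())"
```

```text
the job is handed in; nothing more can be done
None
```

I set out the stamping place as asked, in the order asked, and handed it in at about 58 s with the gripper clear of everything.

| Item | Last measurement | Wanted |
|---|---|---|
| Ink pad, gap to pile | 23.1 mm (scene camera), 24.6 mm (side camera) | about 25 mm |
| Ink pad, in line with pile | offset +1.9 mm (scene), -1.7 mm (side); yaw within 0.5° | 0 |
| Rubber stamp | upright on the pad, within about 1 mm of its middle across the width; lengthwise judged by eye | middle of the pad |
| Stapler | on its base, 114.4 mm from the pile centre, 1.6 mm off line, parallel within 0.2° | about 114 mm, midway |
| Brass paperweight | upright on the pile, within about 1 mm of its middle (wrist and scene views) | middle of the pile |

- **Left alone:** in the last scene picture the pen pot, hole punch, tape dispenser, green and turquoise staplers, pile and box stand where they did at the start.
- **Cameras disagreed:** the wrist camera read 2 to 3 mm differently from the two fixed ones, so each figure carries about 2 mm of uncertainty. The side camera put the paperweight 2.8 mm off in x and 2.2 mm in y, but its reading mixes in the knob.
- **Final scene pad reading discarded:** the last scene-camera reading of the pad was thrown off by the stamp standing on it. The side camera then gave a gap of 24 mm.
- **Tool tilt:** the tool leaned by up to about 9° during free moves. I trimmed it before each grasp, and it was 1 to 4° at the releases. Everything settled flat.

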